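Draw the paint tote out of the supply shelf with the pull hook

ROBOT

A 7-joint arm with a two-finger parallel gripper is mounted at the origin on the work surface. World frame = base frame: x ahead of the robot, y to its left, z up, the work surface at z = 0. Lengths are in m, angles in rad, forces in N, time in s.
With the tool pointing down it reaches from about 0.35 to 0.9 m from the base axis. Payload 8.1 kg.
Tool frame: the origin (TCP) lies between the finger pads; the fingertips stand 8 mm ahead of it and the grasp point (between the pads) lies 11 mm behind it (arm.tcp_to_tips is the distance from the TCP to the fingertips, in m); z points along the fingers, x is the direction in which the jaws open and shut, and the axes are right-handed (so a half turn about z gives the same grasp; the last joint's range is limited). The gripper opens to 92 mm and grips with 3 to 60 N. Pads are 19 mm wide; open, the fingers measure 130 mm over their backs; the gripper's body (75 mm by 190 mm) begins 47 mm behind the grasp point.
Start: joints at [-1.27, 0.434, 0.025, 1.573, -0.012, 1.134, -0.075], TCP at [0.246, 0.575, 0.235] pointing down, gripper open.
Joint ranges: [-2.62, 2.62], [-0.44, 2.09], [-1.27, 1.32], [0.08, 2.57], [-1.32, 4.46], [0.12, 2], [-2.74, 2.74]. Speed limits (rad/s): [2.22, 2.22, 3.01, 3.01, 3.14, 3.14, 3.14].

INTERFACE

Orientations are given as a rotation vector (axis times angle).
In Python, from cell import arm, eyes gives the robot as it stands.
- The arm moves only by the tool play_rows, never from a script. Its argument "rows" is a list of rows, each a list of 3 entries, a list of its own where there are three numbers: the shift along the tool's x, y, z each as a share of 50 cm, from -1 to 1, then the turn, a rotation vector about the tool's x, y, z each as a share of 60 degrees, from -1 to 1, then the opening, from -1 (shut) to 1 (fully open), so that 0 is half open. In form: [[[dx, dy, dz], [ax, ay, az], grip], ...]. A call has 1 to 10 rows; each row is the pose to reach, as a shift and turn from the pose commanded when the call began, along the tool's axes at that moment; what a row does not reach only later rows make up. A row lasts 1/10 s, in which the tool goes at most 50 mm and 8.59 degrees, less where a joint would pass 70% of its speed; a pose out of reach is approached as far as the arm can. A call with a number of a shift or a turn outside -1 to 1 is refused whole. A call with a gripper value outside its range is refused whole. The fingers move at their own pace and stop on an object; "newtons" is the grip in N (left out, the last holds). Time passes only in rows, so rows that repeat a pose let the fingers close. It gives the time, the measured TCP pose, the force and the opening at its end, in the units of the state.
- arm.observe(): the state, without advancing time (a new reading comes with each control period).
- eyes.get_image(name): name is "scene" or "top" or "wrist"; returns (picture, depth): 420x560x3 uint8, red, green, blue; 420x560 float32, m along the optical axis (not along the pixel's ray), 0 where there is no reading.
- eyes.get_calibration(name): a dict with "intrinsics" (3x3 intrinsics, pixels), "R" (3x3) and "t" (3): a world point X has camera coordinates R X + t. Camera axes: x right, y down, z forward; pixel columns grow to the right and rows downward; lengths in m; the calibration is good to about 2 mm. A picture is of the moment at which its call begins: read the wrist's pose just before it. get_calibration takes no time and is no camera call; for the wrist camera it gives the pose at the moment of the call.
- arm.sign_off(): hands the job in, once; it reports no verdict.
The state is a dict: "clock": time; "joints": joint angles; "dq": joint speeds; "joint_efforts": joint torques, N m; "position": TCP position; "ee_rot": TCP orientation; "force": force on the tool from outside, world axes, zero at the start; "ft_torque": the same for the moment, N m; "width": opening from 0.0 (shut) to 1.0 (fully open).
Only numpy, scipy, OpenCV 4.12 (cv2) and the standard library are available. Lean on these libraries where they do the work, as an engineer would, in place of code of your own. Each camera call takes 0.05 s, during which the arm holds its last target.

TASK

Take the orange-handled pull hook off its wooden rest, reach it into the shelf, hook it over the front lip of the blue paint tote and gently drag the tote forward until it sits square against the black bumpers of the red stop bar; hold it there for a second with a firm steady pull of 10 to 20 N, and never pull harder. Then unhook and lay the hook back on its rest the way it lay. Touch the totes only with the hook, leave the yellow tote and everything else where it is, and do not knock or lean on the shelf.

Things in the scene. Friction and masses are not known exactly. Their poses are not given: they have to be found in the camera images.
- shelf: Low white two-bay shelf with a wire roof, 260 deep (x), 340 wide (y), 203 tall, fixed; place and yaw vary. Origin: centre of its underside. Deck top at z = 12, lowest roof wires at z = 192. Bays left and right of a 30 high rail at y = 0 (bay centres y = +-83), 30 high rails round the sides and back. One tote in each bay; which is where varies.
- stop: Red stop bar, fixed, across both bays on the deck just inside the mouth; 12 (x), 310 (y), 11 tall; place varies. Origin: centre of its underside; axes as the shelf's. Behind it stand four black bumper posts, two per bay (y = +-38, +-128), 16 wide, 45 tall, set to jut 2 to 10 mm behind the bar's rear (+x) face: all alike, but the setting varies and is not measured; find it by feel. A tote there is stopped dead.
- tote_blue: Blue open tote with paint pots, 160 deep (x), 130 wide (y), 70 tall, walls 5; 0.5 to 0.8 kg, loose on the deck, askew. Origin: centre of its underside; front is -x, outer face at x = -80. Empty inside from x = -75 to -5, floor z = 5. Its front starts 70 to 90 mm inside the mouth, 35 to 80 mm short of the bumpers. Home against them, its origin is 88 to 96 mm along +x from the stop bar's origin. Sliding takes 1 to 8 N.
- shelf_mouth (a point): Middle of the open mouth at deck height: (-130, 0, 12) in the shelf's frame. The mouth faces the shelf's -x, towards the robot; 320 wide between 12 mm corner posts.
- blue_lip (a point): Blue tote's front lip: middle of the top inner edge of the front wall, (-75, 0, 70) in the tote's frame. The wall is 5 thick there; outside it a 5 thick lip juts out to x = -87.
- tote_yellow: Yellow tote of the same size and shape holding pads of paper, in the other bay. Leave it.
- hook: Pull hook, 0.16 kg. Orange handle 140 (x), 24 (y), 28 (z); origin: centre of the handle's underside. A 10 mm steel rod at z = 14 runs from its +x end to x = 173, ending in a flat claw, 6 thick (x 167 to 173), 22 wide, down to z = -26. Lies level on its rest, claw down; pinch the handle across y from above at its middle, between the forks.
- hook_tip (a point): Centre of the lower end of the hook's claw, at (170, 0, -26) in the hook's frame.
- rest: Wooden hook rest, fixed; place and yaw vary. Base 135 (x), 70 (y), 10 tall; two forks 12 thick at x = +-54 carry the handle's underside at z = 60 in slots 32 wide (y) with cheeks up to z = 74. Between them 96 mm are free for fingers down to z = 10. Origin: centre of its underside; the hook on it points to its +x.
- bottle: Glass bottle with blue cap, 72 across, 210 tall; bystander, origin at centre of its underside.
- tumbler: Glass tumbler, 68 across, 85 tall; bystander, origin at centre of its underside.
- tape_dispenser: Grey tape dispenser, 130 x 50 x 77; bystander, origin at centre of its underside.
- pencil_cup: Black cup of coloured pencils, 72 across, 180 tall with pencils; bystander, origin at centre of its underside.
- stapler: Red and black stapler, 135 x 34 x 44; bystander, origin at centre of its underside.
- glue_jar: White jar with red cap, 56 across, 80 tall; bystander, origin at centre of its underside.

How it is judged:
By the outcome, as a careful person would: the job done as asked, in the order asked, and still so for the second after the job is handed in, with the robot touching nothing.
It also fails if it takes over 72 s, if anything falls off the work surface, if the arm or the gripper's body presses on something with over 40 N, if the wrist force passes 120 N, or if a joint passes its speed limit or range.

## Working session

There is one attempt and no reset: what is moved stays moved. The work goes in short steps, Python scripts to look and compute and a tool call to move; the robot and the scene stay as the last step left them, time stands still between calls to the robot, and variables do not carry over. Pictures are saved under pics/ and viewed, and the job is handed in when it is done.

Besides the shell and the picture viewer there is one more tool, called after ">>>" as a command line: name --argument value ..., lists and objects as JSON in quotes. play_rows: Moves the arm, as the interface text tells. Its arguments: {"type":"object","properties":{"rows":{"type":"array","items":{"type":"array"}},"newtons":{"type":"number"}},"required":["rows"]}

```bash
ls; mkdir -p pics
python3 - <<'E'
from cell import arm, eyes
import cv2,numpy as np
s=arm.observe();print(s)
for n in ["scene","top","wrist"]:
    p,d=eyes.get_image(n);cv2.imwrite(f"pics/{n}0.png",p[:,:,::-1]);np.save(f"pics/{n}0.npy",d)
    c=eyes.get_calibration(n);print(n,c)
    np.savez(f"pics/{n}0cal.npz",K=c["intrinsics"],R=c["R"],t=c["t"])
E
```

```text
pics
{'clock': 0.0, 'joints': array([-1.26962407,  0.43526657,  0.02497165,  1.57409087, -0.01161834,
        1.13398766, -0.07509475]), 'dq': array([ 1.37353298e-03, -2.37640115e-04,  7.56678826e-05, -1.58039082e-03,
        1.49979788e-03, -1.82967867e-03,  6.11470174e-04]), 'joint_efforts': array([-1.11401264e-04, -6.67860460e+01,  9.84923691e-01, -3.14458573e+01,
       -6.05470547e-02,  4.24977124e-02,  1.34865682e-04]), 'position': array([0.24540691, 0.57426611, 0.23392027]), 'ee_rot': array([ 2.62099636e+00,  1.73024704e+00, -1.98743725e-03]), 'force': array([ 4.08607678e-03,  5.06947505e-01, -2.69242297e-04]), 'ft_torque': array([-0.02978641,  0.0126162 , -0.02421798]), 'width': 0.9993093242133315}
scene {'intrinsics': array([[388.57811298,   0.        , 281.64558741],
       [  0.        , 388.57811298, 206.95284275],
       [  0.        ,   0.        ,   1.        ]]), 'R': array([[ 0.76293007,  0.64611557,  0.0217345 ],
       [ 0.43216629, -0.48471936, -0.76044687],
       [-0.48080142,  0.5895607 , -0.64903634]]), 't': array([-0.40810385, -0.21595114,  1.29652507])}
top {'intrinsics': array([[531.26461602,   0.        , 272.45981768],
       [  0.        , 531.26461602, 216.61135755],
       [  0.        ,   0.        ,   1.        ]]), 'R': array([[ 8.57597041e-04, -9.99913064e-01, -1.31578502e-02],
       [-9.85332256e-01,  1.40037372e-03, -1.70641098e-01],
       [ 1.70644690e-01,  1.31111955e-02, -9.85245394e-01]]), 't': array([-0.01078712,  0.60159848,  1.6913454 ])}
wrist {'intrinsics': array([[333.16955441,   0.        , 277.68332031],
       [  0.        , 333.16955441, 212.6548947 ],
       [  0.        ,   0.        ,   1.        ]]), 'R': array([[ 0.39411611,  0.91905977, -0.00127981],
       [ 0.89099201, -0.38173768,  0.24578361],
       [ 0.22540127, -0.09800758, -0.96932388]]), 't': array([-0.62384898, -0.02987465,  0.3900177 ])}
```

View pics/scene0.png

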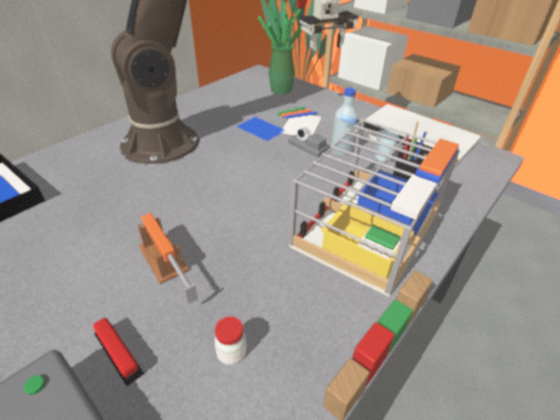

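View pics/top0.png

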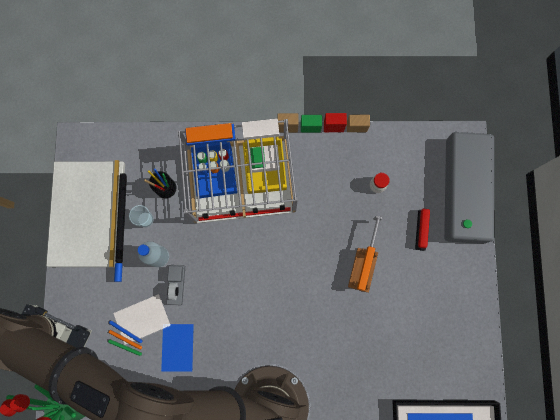

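View pics/wrist0.png

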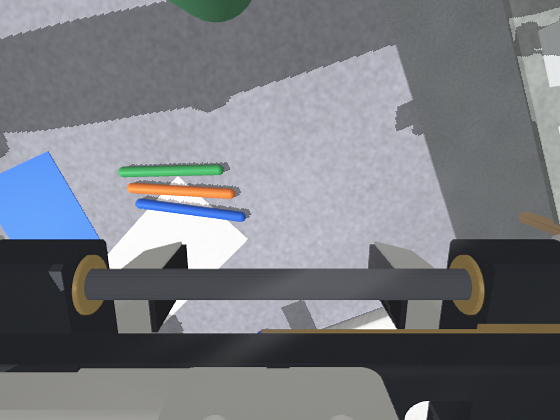

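```bash
cat > h.py <<'E'
import numpy as np,cv2
def load(n):
    c=np.load(f"pics/{n}cal.npz");return c["K"],c["R"],c["t"]
def plane(cal,px,z):
    K,R,t=cal;px=np.atleast_2d(px).astype(float)
    r=np.linalg.solve(K,np.c_[px,np.ones(len(px))].T);d=(R.T@r).T;o=-R.T@t
    return o+d*((z-o[2])/d[:,2])[:,None]
def proj(cal,X):
    K,R,t=cal;c=(R@np.atleast_2d(X).T).T+t;p=(K@c.T).T;return p[:,:2]/p[:,2:]
def dep(cal,d):
    K,R,t=cal;v,u=np.mgrid[:d.shape[0],:d.shape[1]]
    c=np.stack([(u-K[0,2])/K[0,0]*d,(v-K[1,2])/K[1,1]*d,d],-1)
    return (c-t)@R
E
python3 - <<'E'
from h import *
a=cv2.imread("pics/top0.png");cv2.imwrite("pics/topshelf.png",cv2.resize(a[110:230,170:310],None,fx=5,fy=5,interpolation=cv2.INTER_CUBIC))
cv2.imwrite("pics/toprest.png",cv2.resize(a[165:305,330:450],None,fx=4,fy=4,interpolation=cv2.INTER_CUBIC))
b=cv2.imread("pics/scene0.png");cv2.imwrite("pics/sceneshelf.png",cv2.resize(b[120:290,280:470],None,fx=3.5,fy=3.5,interpolation=cv2.INTER_CUBIC))
E
```

```text
(no output)
```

View pics/topshelf.png

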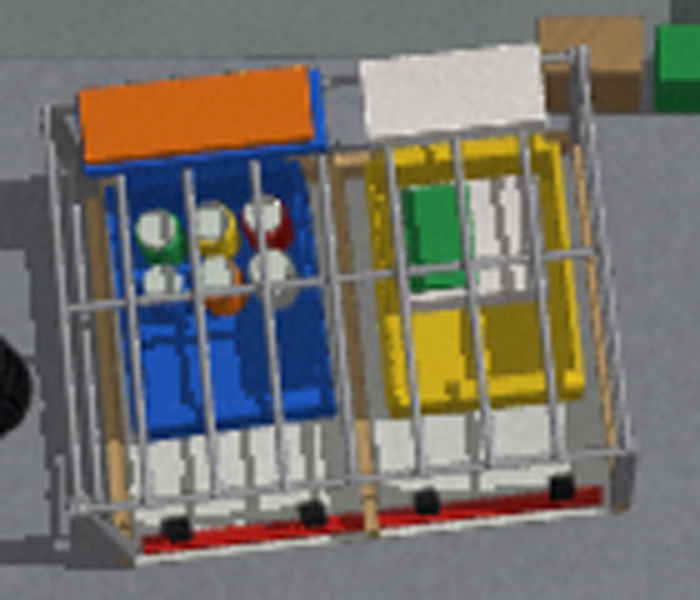

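View pics/toprest.png

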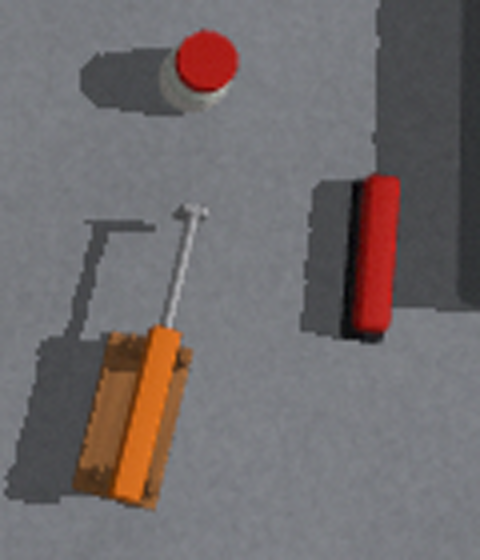

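View pics/sceneshelf.png

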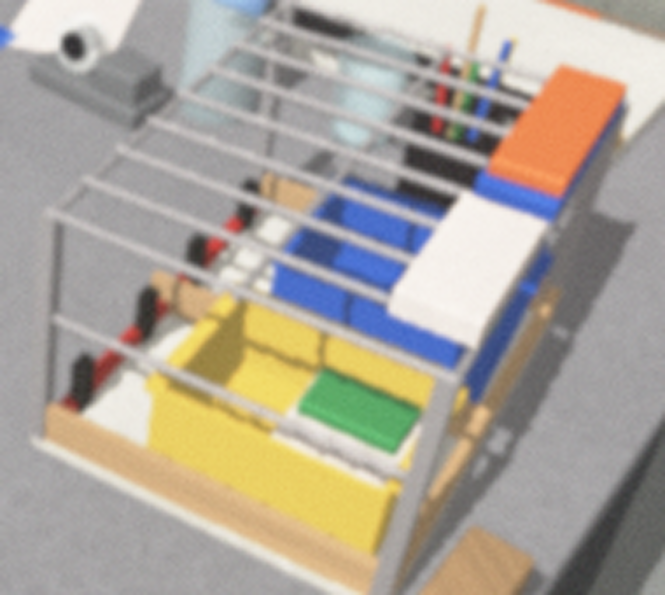

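Run:
```python
from h import *
for n in ["top0","scene0"]:
    cal=load(n);d=np.load(f"pics/{n}.npy");P=dep(cal,d)
    a=cv2.imread(f"pics/{n}.png");hsv=cv2.cvtColor(a,cv2.COLOR_BGR2HSV);H,S,V=[hsv[...,i].astype(int) for i in range(3)]
    ok=d>0
    print(n,"table z",np.median(P[...,2][ok&(S<40)&(abs(P[...,2])<.03)]), P[...,2][ok&(S<40)&(abs(P[...,2])<.03)].std())
    def rect(m,name,zlo,zhi,yl=(-1,1),xl=(0,1.2)):
        m=m&ok&(P[...,2]>zlo)&(P[...,2]<zhi)&(P[...,1]>yl[0])&(P[...,1]<yl[1])&(P[...,0]>xl[0])&(P[...,0]<xl[1])
        Q=P[m];
        if len(Q)<5: print(name,len(Q));return
        r=cv2.minAreaRect((Q[:,:2]*1000).astype(np.float32));print(name,len(Q),"rect",np.round(r[0],1),np.round(r[1],1),round(r[2],1),"z",np.round(np.percentile(Q[:,2],[5,50,95])*1000,1))
    rect((H<18)&(S>190)&(V>120),"handle",.08,.1,yl=(-.6,-.1))
    rect((H<18)&(S>190)&(V>120),"handle_all",.05,.1,yl=(-.6,-.1))
    red=((H<6)|(H>174))&(S>150)
    rect(red,"redbar",.015,.035,yl=(-.2,.4),xl=(.4,.9))
    rect(red,"jarcap",.06,.1,yl=(-.6,-.1),xl=(.4,.9))
    blue=(H>105)&(H<125)&(S>150)
    rect(blue,"blue tote top",.077,.09,yl=(-.2,.4),xl=(.5,.9))
    rect((H>20)&(H<35)&(S>150),"yellow tote top",.077,.09,yl=(-.2,.4),xl=(.5,.9))
    rect((V<60)&(S<120),"bumpers",.045,.065,yl=(-.2,.32),xl=(.5,.7))
    roof=(P[...,2]>.18)&(P[...,2]<.21)&ok&(P[...,1]>-.1)&(P[...,1]<.35)&(P[...,0]>.5);rect(roof,"roof",.18,.21)
```

```text
top0 table z 0.0007828258594522017 0.007634931015180863
handle 583 rect [ 666.6 -313.4] [590.1 165. ] 9.5 z [80.6 86.5 93.7]
handle_all 711 rect [ 675.4 -365.7] [595.  271.1] 9.5 z [75.  85.2 93.2]
redbar 257 rect [704.9 164. ] [204.1 442.9] 6.2 z [16.  22.7 29.5]
jarcap 179 rect [ 718.2 -365.8] [46.1 48.3] 45.4 z [72.2 80.4 86.9]
blue tote top 292 rect [750.2 244.5] [173.5 251.7] 8.5 z [77.4 82.3 88.3]
yellow tote top 303 rect [759.  160.2] [175.  418.4] 6.1 z [77.5 81.6 87.4]
bumpers 65 rect [621.5  84.5] [ 10.8 268.2] 6.4 z [48.3 56.  62.2]
roof 1735 rect [735.   98.1] [261.1 344.1] 6.3 z [193.4 200.9 207.7]
scene0 table z 0.00010429867708937248 0.005654058868070492
handle 0
handle_all 0
redbar 35 rect [619.8  93.6] [  6.7 224.6] 6.4 z [20.5 22.6 24.5]
jarcap 547 rect [ 721.7 -367. ] [45.3 46.1] 53.3 z [73.9 80.  81.7]
blue tote top 10 rect [768.8 169.8] [167.1  14. ] 24.3 z [79.7 82.7 83.3]
yellow tote top 17 rect [768.7 -35.5] [ 68.  176.8] 69.4 z [77.9 81.6 83.4]
bumpers 20 rect [632.1  35.1] [  5.8 167.1] 6.3 z [46.3 52.3 56.2]
roof 3063 rect [736.7  98.5] [260.1 347.2] 6.3 z [195.  201.1 204.6]
```

Run:
```python
from h import *
c0=np.array([.736,.098]);yaw=np.deg2rad(6.3);ex=np.array([np.cos(yaw),np.sin(yaw)]);ey=np.array([-ex[1],ex[0]])
for n in ["top0","scene0"]:
    cal=load(n);d=np.load(f"pics/{n}.npy");P=dep(cal,d)
    a=cv2.imread(f"pics/{n}.png");hsv=cv2.cvtColor(a,cv2.COLOR_BGR2HSV);H,S,V=[hsv[...,i].astype(int) for i in range(3)]
    ok=d>0
    L=np.stack([(P[...,:2]-c0)@ex,(P[...,:2]-c0)@ey,P[...,2]],-1)*1000
    o=(H>3)&(H<18)&(S>190)&(V>100)&(P[...,0]<.62)&(P[...,0]>.3)&(P[...,1]<-.15)&(P[...,1]>-.5)
    nn,lab=cv2.connectedComponents(o.astype(np.uint8))
    Q=plane(cal,np.argwhere(o)[:,::-1],.088)*1000
    r=cv2.minAreaRect(Q[:,:2].astype(np.float32));print(n,"handle plane rect",len(Q),r, "depth z",np.percentile(P[o][:,2],[5,50,95]) if o.any() else '')
    q=P[o&ok&(P[...,2]>.078)];
    if len(q)>5: print("   depthrect",cv2.minAreaRect((q[:,:2]*1000).astype(np.float32)))
    blue=(H>105)&(H<125)&(S>150)&(abs(L[...,0])<100)&(L[...,1]>0)&(L[...,1]<170)&ok&(L[...,2]<95)
    q=L[blue&(L[...,2]>74)]
    print(" blue top",len(q))
    for lo in range(0,170,15):
        w=q[(q[:,1]>=lo)&(q[:,1]<lo+15)]
        if len(w): print("  y",lo,len(w),"minx",np.sort(w[:,0])[:4].round(0),"z",np.median(w[:,2]).round(0))
    y=(H>20)&(H<35)&(S>150)&(abs(L[...,0])<100)&(L[...,1]<0)&(L[...,2]>74)&ok&(L[...,2]<95)
    if y.sum()>5: print(" yellow rect",cv2.minAreaRect(L[y][:,:2].astype(np.float32)))
    red=((H<6)|(H>174))&(S>150)&(L[...,0]<-80)&(L[...,0]>-140)&(abs(L[...,1])<165)
    Q=L[red&ok];print(" red x",np.percentile(Q[:,0],[2,10,50,90,98]).round(1),"y",np.percentile(Q[:,1],[1,99]).round(1))
    bl=(V<60)&(L[...,2]>48)&(L[...,2]<65)&(L[...,0]<-80)&(L[...,0]>-140)&(abs(L[...,1])<165)
    print(" bump",L[bl][:,:2].mean(0),np.percentile(L[bl][:,0],[5,95]))
```

```text
top0 handle plane rect 358 ((430.02349853515625, -305.82098388671875), (26.50153350830078, 138.90855407714844), 74.48400115966797) depth z [0.07514856 0.08796526 0.09445836]
   depthrect ((430.4729919433594, -306.6937561035156), (25.012483596801758, 136.70713806152344), 74.96664428710938)
 blue top 228
  y 15 75 minx [-51. -51. -51. -49.] z 82.0
  y 30 19 minx [-51. -51. -50. -50.] z 80.0
  y 45 5 minx [-48. -46. -43. -42.] z 82.0
  y 60 20 minx [-52. -51. -51. -51.] z 82.0
  y 75 18 minx [-53. -53. -53. -52.] z 83.0
  y 90 9 minx [-55. -54. -51. -51.] z 81.0
  y 105 19 minx [-54. -53. -52. -52.] z 84.0
  y 120 16 minx [-56. -55. -53. -51.] z 83.0
  y 135 47 minx [-49. -49. -45. -44.] z 82.0
 yellow rect ((20.343002319335938, -85.4013442993164), (128.83065795898438, 157.81777954101562), 89.60784912109375)
 red x [-125.2 -124.2 -120.4 -115.4 -113.8] y [-151.4  150.3]
 bump [-116.47439627   -9.72512366] [-120.45988042 -111.57465033]
scene0 handle plane rect 0 ((0.0, 0.0), (0.0, 0.0), 0.0) depth z 
 blue top 20
  y 15 15 minx [-37. -35. -31. -29.] z 75.0
  y 30 2 minx [-39. -39.] z 81.0
  y 45 3 minx [-40. -40. -39.] z 76.0
 yellow rect ((-19.777587890625, -127.36204528808594), (54.945167541503906, 121.25727081298828), 47.215667724609375)
 red x [-119.4 -117.9 -115.4 -112.9 -112.6] y [-102.5  120.5]
 bump [-109.59029736  -60.51899797] [-112.44216097 -107.68589484]
```

```bash
cat > m.py <<'E'
import numpy as np,sys
from scipy.spatial.transform import Rotation as Ro
from cell import arm,eyes
def down(ang,tilt=None):  # tool x at world angle ang deg, z down
    a=np.deg2rad(ang);x=np.array([np.cos(a),np.sin(a),0]);z=np.array([0,0,-1.]);return np.c_[x,np.cross(z,x),z]
def rows(targets,base=None):
    s=arm.observe();p,r=(s["position"],Ro.from_rotvec(s["ee_rot"]).as_matrix()) if base is None else base
    for P,Rm in targets:
        d=r.T@(np.array(P)-p)/.5;w=Ro.from_matrix(r.T@Rm).as_rotvec()/np.deg2rad(60)
        print(np.round(d,4).tolist(),np.round(w,4).tolist())
def st():
    s=arm.observe();R=Ro.from_rotvec(s["ee_rot"]).as_matrix()
    print("t",round(s["clock"],2),"p",s["position"].round(4),"xang",np.rad2deg(np.arctan2(R[1,0],R[0,0])).round(2),"z",R[:,2].round(4),"F",s["force"].round(2),"T",s["ft_torque"].round(3),"w",round(s["width"],3),"j",s["joints"].round(2))
def pic(n,name):
    import cv2
    c=eyes.get_calibration(n);p,d=eyes.get_image(n)
    cv2.imwrite(f"pics/{name}.png",p[:,:,::-1]);np.save(f"pics/{name}.npy",d);np.savez(f"pics/{name}cal.npz",K=c["intrinsics"],R=c["R"],t=c["t"])
E
python3 - <<'E'
from m import *
R=down(74.7)
rows([([.245,.574,.32],down(66.9)),([.42,.15,.32],R)])
rows([([.43,-.306,.25],R)],base=(np.array([.42,.15,.32]),R))
E
```

```text
[-0.0012, -0.0005, -0.1717] [0.0001, 0.0012, -0.0007]
[-0.6435, 0.6545, -0.1709] [0.0, 0.0012, -0.1307]
[-0.8744, 0.2599, 0.14] [0.0, 0.0, 0.0]
```

>>> play_rows --rows '[[[0, 0, -0.1], [0, 0, 0], 1], [[-0.64, 0.65, -0.18], [0, 0, -0.13], 1], [[-0.64, 0.65, -0.18], [0, 0, -0.13], 1], [[-0.64, 0.65, -0.18], [0, 0, -0.13], 1], [[-0.64, 0.65, -0.18], [0, 0, -0.13], 1], [[-0.64, 0.65, -0.18], [0, 0, -0.13], 1], [[-0.64, 0.65, -0.18], [0, 0, -0.13], 1], [[-0.64, 0.65, -0.18], [0, 0, -0.13], 1], [[-0.64, 0.65, -0.18], [0, 0, -0.13], 1], [[-0.64, 0.65, -0.18], [0, 0, -0.13], 1]]' --newtons 60

```text
clock: 1.15
position: [0.4159, 0.1579, 0.3243]
ee_rot: [-2.498, -1.905, -0.001]
force: [0.9, 0.0, 0.6]
width: 0.997
```

Run:
```python
from m import *
st();R=down(74.7)
rows([([.43,-.306,.22],R)])
```

```text
t 1.15 p [0.4159 0.1579 0.3243] xang 74.66 z [ 1.e-04  4.e-04 -1.e+00] F [0.86 0.04 0.64] T [-0.002 -0.046 -0.025] w 0.997 j [-0.72  0.06  0.25  1.86 -0.01  1.23  0.84]
[-0.8874, 0.2726, 0.2082] [0.0, -0.0004, -0.0006]
```

>>> play_rows --rows '[[[-0.885, 0.27, 0.2], [0, 0, 0], 1], [[-0.885, 0.27, 0.2], [0, 0, 0], 1], [[-0.885, 0.27, 0.2], [0, 0, 0], 1], [[-0.885, 0.27, 0.2], [0, 0, 0], 1], [[-0.885, 0.27, 0.2], [0, 0, 0], 1], [[-0.885, 0.27, 0.2], [0, 0, 0], 1], [[-0.885, 0.27, 0.2], [0, 0, 0], 1], [[-0.885, 0.27, 0.2], [0, 0, 0], 1], [[-0.885, 0.27, 0.2], [0, 0, 0], 1], [[-0.885, 0.27, 0.2], [0, 0, 0], 1]]'

```text
clock: 2.15
position: [0.4275, -0.3067, 0.2232]
ee_rot: [2.501, 1.9, -0.003]
force: [0.4, 0.6, 0.3]
width: 1.001
```

Run:
```python
from m import *
st();pic("wrist","w1");pic("scene","s1");st()
```

```text
t 2.15 p [ 0.4275 -0.3067  0.2232] xang 74.44 z [-0.0012 -0.0018 -1.    ] F [0.41 0.65 0.26] T [ 0.065 -0.004  0.049] w 1.001 j [ 0.01  0.32  0.67  1.87 -0.22  1.03  2.07]
t 2.25 p [ 0.4274 -0.3061  0.2232] xang 74.34 z [-0.0019 -0.0017 -1.    ] F [ 0.16 -0.3   0.33] T [ 0.091  0.002 -0.042] w 1.001 j [ 0.01  0.32  0.66  1.87 -0.22  1.03  2.06]
```

View pics/w1.png

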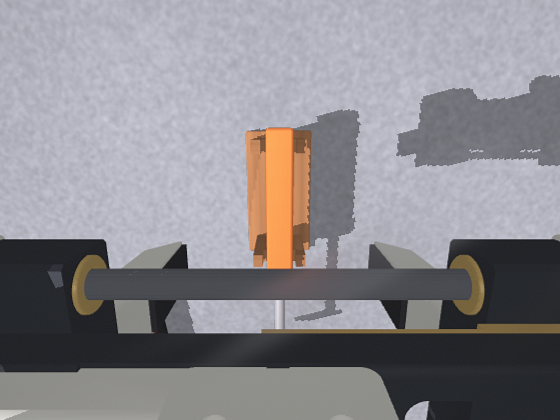

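View pics/s1.png

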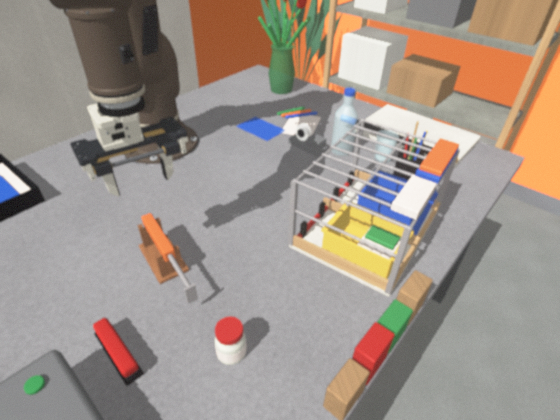

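Run:
```python
from h import *
cal=load("w1");a=cv2.imread("pics/w1.png");hsv=cv2.cvtColor(a,cv2.COLOR_BGR2HSV);H,S,V=[hsv[...,i].astype(int) for i in range(3)]
m=((H>3)&(H<18)&(S>190)&(V>200)).astype(np.uint8);m[300:]=0
n,l,s,c=cv2.connectedComponentsWithStats(m);i=1+s[1:,4].argmax();print(s[i])
def edges(v):
    u=np.where(l[v]==i)[0];return u.min(),u.max()+1
for v in (135,150,200,240,260): print(v,edges(v))
A=[];
for v in range(140,262,10):
    e=edges(v);A.append(plane(cal,[np.mean(e)-.5,v],.088)[0])
A=np.array(A)*1000
vx,vy,x0,y0=cv2.fitLine(A[:,:2].astype(np.float32),cv2.DIST_L2,0,.01,.01).ravel();print("dir",np.rad2deg(np.arctan2(vy,vx)),x0,y0)
print("back",plane(cal,[280,s[i][1]-.5],.088)*1000,"front",plane(cal,[280,s[i][1]+s[i][3]-.5],.088)*1000, s[i][1],s[i][1]+s[i][3])
d=np.load("pics/w1.npy");P=dep(cal,d);print(np.median(P[l==i],0),P[l==i][:,2].std())
```

```text
Traceback (most recent call last):
ValueError: attempt to get argmax of an empty sequence
```

Run:
```python
from h import *
cal=load("w1");a=cv2.imread("pics/w1.png");hsv=cv2.cvtColor(a,cv2.COLOR_BGR2HSV);H,S,V=[hsv[...,i].astype(int) for i in range(3)]
print(hsv[200,240:310:6].tolist())
m=((H>3)&(H<20)&(S>150)&(V>215)).astype(np.uint8);m[300:]=0
n,l,s,c=cv2.connectedComponentsWithStats(m);i=1+s[1:,4].argmax();print(s[i])
def edges(v):
    u=np.where(l[v]==i)[0];return u.min(),u.max()+1
for v in (135,150,200,240,260): print(v,edges(v))
A=[];
for v in range(140,262,10):
    e=edges(v);A.append(plane(cal,[np.mean(e)-.5,v],.088)[0])
A=np.array(A)*1000
vx,vy,x0,y0=cv2.fitLine(A[:,:2].astype(np.float32),cv2.DIST_L2,0,.01,.01).ravel();print("dir",np.rad2deg(np.arctan2(vy,vx)),x0,y0)
print("back",plane(cal,[280,s[i][1]-.5],.088)*1000,"front",plane(cal,[280,s[i][1]+s[i][3]-.5],.088)*1000, s[i][1],s[i][1]+s[i][3])
d=np.load("pics/w1.npy");P=dep(cal,d);print(np.median(P[l==i],0),P[l==i][:,2].std())
```

```text
[[115, 15, 203], [112, 22, 207], [12, 133, 222], [13, 134, 208], [12, 131, 204], [14, 165, 252], [14, 166, 252], [14, 168, 252], [14, 170, 251], [12, 134, 204], [12, 134, 192], [13, 132, 208]]
[ 265  128   27  141 3579]
135 (np.int64(266), np.int64(292))
150 (np.int64(266), np.int64(292))
200 (np.int64(266), np.int64(292))
240 (np.int64(267), np.int64(291))
260 (np.int64(267), np.int64(291))
dir -15.60157 423.31592 -305.5657
back [[ 363.46054928 -287.5579225    88.        ]] front [[ 485.04993731 -321.36520599   88.        ]] 128 269
[ 0.41884897 -0.30440841  0.08832632] 0.016398583699822382
```

Run:
```python
from m import *
R=down(74.6);rows([([.4305,-.307,.12],R),([.4305,-.307,.062],R)])
```

```text
[0.0004, 0.0068, 0.2064] [-0.0013, 0.0021, -0.0043]
[0.0007, 0.007, 0.3224] [-0.0013, 0.0021, -0.0043]
```

>>> play_rows --rows '[[[0, 0.007, 0.1], [0, 0, 0], 1], [[0, 0.007, 0.18], [0, 0, 0], 1], [[0, 0.007, 0.25], [0, 0, 0], 1], [[0, 0.007, 0.29], [0, 0, 0], 1], [[0, 0.007, 0.322], [0, 0, 0], 1], [[0, 0.007, 0.322], [0, 0, 0], 1], [[0, 0.007, 0.322], [0, 0, 0], 1]]'

```text
clock: 2.95
position: [0.4325, -0.3027, 0.0634]
ee_rot: [-2.497, -1.906, -0.0]
force: [0.2, -0.5, 0.7]
width: 0.998
```

Run:
```python
from m import *
st();pic("wrist","w2");st()
```

```text
t 2.95 p [ 0.4325 -0.3027  0.0634] xang 74.7 z [-1.e-04  5.e-04 -1.e+00] F [ 0.19 -0.5   0.72] T [ 0.027  0.014 -0.015] w 0.998 j [ 0.13  0.54  0.53  2.02 -0.42  0.69  2.23]
t 3.0 p [ 0.4328 -0.3031  0.0639] xang 74.69 z [ 9.e-04 -1.e-04 -1.e+00] F [ 0.87 -0.01 -0.02] T [0.018 0.046 0.028] w 1.001 j [ 0.13  0.54  0.53  2.02 -0.42  0.69  2.23]
```

View pics/w2.png

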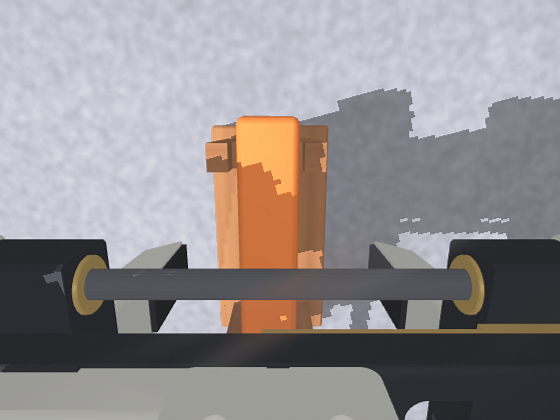

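>>> play_rows --rows '[[[-0.007, -0.002, 0.002], [0, 0, 0], 1], [[-0.007, -0.002, 0.002], [0, 0, 0], 1], [[-0.007, -0.002, 0.002], [0, 0, 0], -1], [[-0.007, -0.002, 0.002], [0, 0, 0], -1], [[-0.007, -0.002, 0.002], [0, 0, 0], -1], [[-0.007, -0.002, 0.002], [0, 0, 0], -1], [[-0.007, -0.002, 0.002], [0, 0, 0], -1], [[-0.007, -0.002, 0.002], [0, 0, 0], -1]]' --newtons 60

```text
clock: 3.8
position: [0.4303, -0.3064, 0.062]
ee_rot: [-2.498, -1.905, -0.0]
force: [0.0, 0.9, 0.4]
width: 0.527
```

Run:
```python
from m import *
st()
```

```text
t 3.8 p [ 0.4303 -0.3064  0.062 ] xang 74.66 z [-1.e-04  1.e-04 -1.e+00] F [0.   0.9  0.38] T [ 0.025 -0.003  0.005] w 0.527 j [ 0.14  0.54  0.53  2.02 -0.42  0.69  2.24]
```

Still closing; repeat until it stops.

>>> play_rows --rows '[[[0, 0, 0], [0, 0, 0], -1], [[0, 0, 0], [0, 0, 0], -1], [[0, 0, 0], [0, 0, 0], -1], [[0, 0, 0], [0, 0, 0], -1], [[0, 0, 0], [0, 0, 0], -1], [[0, 0, 0], [0, 0, 0], -1]]'

```text
clock: 4.4
position: [0.4303, -0.3065, 0.062]
ee_rot: [-2.498, -1.905, -0.0]
force: [0.2, -0.3, -0.1]
width: 0.26
```

Run:
```python
from m import *
st()
```

```text
t 4.4 p [ 0.4303 -0.3065  0.062 ] xang 74.66 z [ 0.e+00  1.e-04 -1.e+00] F [ 0.2  -0.3  -0.13] T [ 0.021 -0.017 -0.011] w 0.26 j [ 0.14  0.54  0.53  2.02 -0.42  0.69  2.24]
```

Run:
```python
from h import *
from m import rows,down
c0=np.array([.736,.098]);yaw=np.deg2rad(6.3);ex=np.array([np.cos(yaw),np.sin(yaw)]);ey=np.array([-ex[1],ex[0]])
cal=load("top0")
f=lambda u,v,k=5,o=(170,110):((u+.5)/k-.5+o[0],(v+.5)/k-.5+o[1])
def sh(px,z):
    P=plane(cal,px,z)[:,:2]-c0;return (np.c_[P@ex,P@ey]*1000).round(1)
print("lip corners outer",sh([f(145,440),f(337,416)],.082))
print("inner front corners", sh([f(152,430),f(330,408)],.082))
print("tote back lip", sh([f(90,165),f(322,160)],.082))
print("bar front/rear left",sh([f(143,552),f(143,537),f(603,503),f(603,487)],.023))
print("deck front edge corners",sh([f(133,563),f(600,515)],.012))
print("bumper tops centre",sh([f(178,522),f(314,507),f(428,494),f(562,481)],.057))
print("tote sides at row 350", sh([f(118,320),f(330,300)],.082))
```

```text
lip corners outer [[-61.8 138.3]
 [-59.9  12.7]]
inner front corners [[-55.7 133.2]
 [-54.1  16.7]]
tote back lip [[127.5 158.7]
 [113.6   5.6]]
bar front/rear left [[-124.4  153.9]
 [-114.3  153. ]
 [-125.6 -155. ]
 [-114.7 -156.2]]
deck front edge corners [[-129.1  162.7]
 [-131.5 -152.5]]
bumper tops centre [[-113.3  124.7]
 [-113.3   35. ]
 [-113.   -40.2]
 [-114.2 -128.5]]
tote sides at row 350 [[ 20.2 149.1]
 [ 18.    9.6]]
```

```bash
cat >> m.py <<'E'
c0=np.array([.736,.0965]);yaw=np.deg2rad(6.3);ex=np.array([np.cos(yaw),np.sin(yaw)]);ey=np.array([-ex[1],ex[0]])
def W(x,y,z): # shelf mm -> world
    p=c0+ex*x/1000+ey*y/1000;return [p[0],p[1],z/1000]
def S(p): q=np.array(p[:2])-c0;return np.array([q@ex,q@ey,p[2]]).round(4)*1000
E
python3 - <<'E'
from m import *
R=down(74.66);Rs=down(96.3)
print(W(-345,78,130))
rows([([.4303,-.3065,.2],R),([.42,-.08,.21],down(85)),(W(-345,78,190),Rs)])
E
```

```text
[np.float64(0.3845241941028614), np.float64(0.1361706171990934), 0.13]
[-0.0001, -0.0001, -0.2759] [-0.0, -0.0001, -0.0001]
[0.4313, -0.1398, -0.2959] [0.0, -0.0001, -0.1724]
[0.8295, -0.3226, -0.2559] [0.0, -0.0001, -0.3607]
```

>>> play_rows --rows '[[[0, 0, -0.03], [0, 0, 0], -1], [[0, 0, -0.06], [0, 0, 0], -1], [[0, 0, -0.12], [0, 0, 0], -1], [[0, 0, -0.2], [0, 0, 0], -1], [[0, 0, -0.28], [0, 0, 0], -1], [[0, 0, -0.28], [0, 0, 0], -1]]'

```text
clock: 5.0
position: [0.4323, -0.3084, 0.2066]
ee_rot: [2.493, 1.9, 0.005]
force: [0.6, -0.3, -2.5]
width: 0.256
```

Run:
```python
from m import *
st();pic("scene","s2")
R=down(74.66);Rs=down(96.3)
rows([([.42,-.08,.21],down(85)),(W(-345,78,190),Rs)])
```

```text
t 5.0 p [ 0.4323 -0.3084  0.2066] xang 74.64 z [ 0.0069 -0.0034 -1.    ] F [ 0.64 -0.32 -2.5 ] T [ 0.025 -0.048 -0.03 ] w 0.256 j [ 0.02  0.34  0.66  1.88 -0.25  0.99  2.09]
[0.4324, -0.1423, -0.0126] [0.0045, 0.0008, -0.1721]
[0.8306, -0.3252, 0.0264] [0.0044, 0.0013, -0.3604]
```

View pics/s2.png

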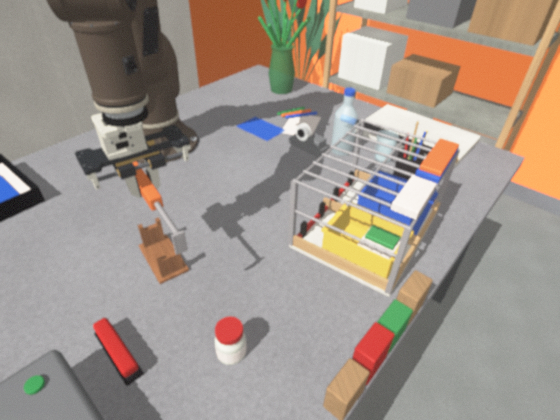

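>>> play_rows --rows '[[[0.06, -0.02, 0], [0, 0, -0.03], -1], [[0.14, -0.05, 0], [0, 0, -0.06], -1], [[0.22, -0.08, 0], [0, 0, -0.09], -1], [[0.31, -0.11, 0], [0, 0, -0.13], -1], [[0.4, -0.14, 0], [0, 0, -0.17], -1], [[0.49, -0.17, 0], [0, 0, -0.21], -1], [[0.58, -0.21, 0], [0, 0, -0.25], -1], [[0.67, -0.25, 0], [0, 0, -0.29], -1], [[0.75, -0.29, 0.01], [0, 0, -0.33], -1], [[0.81, -0.32, 0.02], [0, 0, -0.36], -1]]'

```text
clock: 6.05
position: [0.3814, 0.129, 0.1909]
ee_rot: [-2.091, -2.343, 0.002]
force: [0.1, -0.2, -1.9]
width: 0.26
```

Run:
```python
from m import *
st();print(S(arm.observe()["position"]))
rows([(W(-345,78,130),down(96.3))])
```

```text
t 6.05 p [0.3814 0.129  0.1909] xang 96.5 z [-0.0017 -0.     -1.    ] F [ 0.09 -0.18 -1.94] T [ 0.041 -0.023  0.059] w 0.26 j [-0.76  0.12  0.33  2.16 -0.05  0.88  1.29]
[-348.9   71.2  190.9]
[0.0136, 0.0081, 0.1217] [-0.0016, -0.0002, 0.0033]
```

>>> play_rows --rows '[[[0.01, 0.008, 0.04], [0, 0, 0], -1], [[0.013, 0.008, 0.09], [0, 0, 0], -1], [[0.013, 0.008, 0.12], [0, 0, 0], -1], [[0.013, 0.008, 0.12], [0, 0, 0], -1], [[0.013, 0.008, 0.12], [0, 0, 0], -1]]'

```text
clock: 6.55
position: [0.3858, 0.1329, 0.1315]
ee_rot: [-2.097, -2.339, 0.003]
force: [0.1, -0.3, -1.4]
width: 0.259
```

Run:
```python
from m import *
import cv2
st();print(S(arm.observe()["position"]))
pic("scene","s3");pic("top","t3")
st()
b=cv2.imread("pics/s3.png");cv2.imwrite("pics/s3c.png",cv2.resize(b[90:290,170:440],None,fx=2.9,fy=2.9,interpolation=cv2.INTER_CUBIC))
b=cv2.imread("pics/t3.png");cv2.imwrite("pics/t3c.png",cv2.resize(b[110:330,160:320],None,fx=2.7,fy=2.7,interpolation=cv2.INTER_CUBIC))
```

```text
t 6.55 p [0.3858 0.1329 0.1315] xang 96.24 z [-0.0018 -0.0011 -1.    ] F [ 0.1  -0.33 -1.42] T [-0.026  0.021 -0.047] w 0.259 j [-0.74  0.22  0.32  2.22 -0.11  0.72  1.34]
[-344.1   74.6  131.5]
t 6.65 p [0.3867 0.1333 0.1324] xang 96.23 z [ 4.e-04  3.e-04 -1.e+00] F [ 0.33 -0.39 -1.09] T [ 0.03   0.032 -0.011] w 0.257 j [-0.74  0.22  0.32  2.22 -0.11  0.72  1.34]
```

View pics/s3c.png

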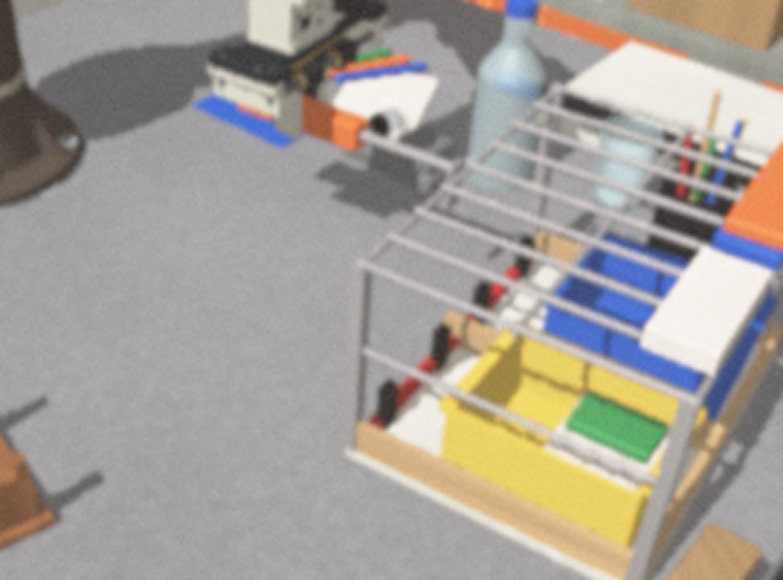

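View pics/t3c.png

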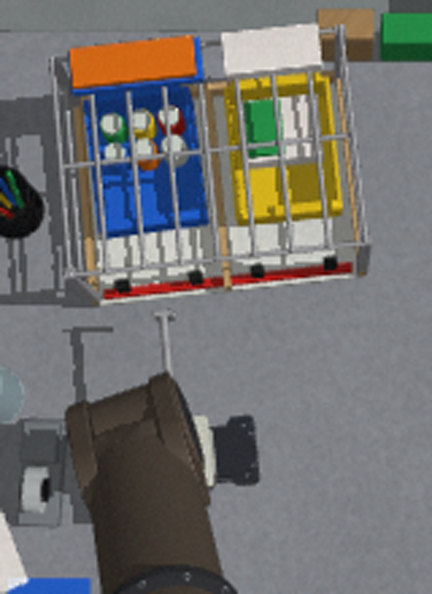

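Run:
```python
from h import *
from m import *
b=cv2.imread("pics/t3.png");cv2.imwrite("pics/t3d.png",cv2.resize(b[215:275,195:255],None,fx=9,fy=9,interpolation=cv2.INTER_CUBIC))
cal=load("t3");print([S(p) for p in plane(cal,[[220.7,226.7]],.149)])
P=dep(cal,np.load("pics/t3.npy"));
for v in (226,227,230,236,242,247): print(v,[S(P[v,u]) for u in (220,221,222)])
rows([(W(-192,78,131),down(96.3)),(W(-192,78,104),down(96.3))])
```

```text
[array([-176. ,   70.8,  149. ])]
226 [array([-172.9,   73.1,  145.3]), array([-173.2,   70.1,  144.9]), array([-174.9,   66.3,  153.2])]
227 [array([-177.1,   72.8,  151.7]), array([-177.7,   69.6,  153.3]), array([-173. ,   69.4,  122.6])]
230 [array([-185.6,   74.2,  146.7]), array([-186.4,   70.8,  149.3]), array([-163.1,   81.5,    0.7])]
236 [array([-204.3,   75.8,  147.2]), array([-205.4,   72.3,  152.3]), array([-205.2,   69.6,  148.5])]
242 [array([-222.8,   77.6,  146.7]), array([-223.6,   74.2,  150.5]), array([-223.7,   71.3,  148.9])]
247 [array([-219.3,   93.8,   -2.4]), array([-238.7,   75.8,  148.2]), array([-239.5,   72.4,  151.8])]
[0.0066, 0.3024, 0.003] [0.0004, -0.0003, -0.0011]
[0.0066, 0.3023, 0.057] [0.0004, -0.0003, -0.0011]
```

View pics/t3d.png

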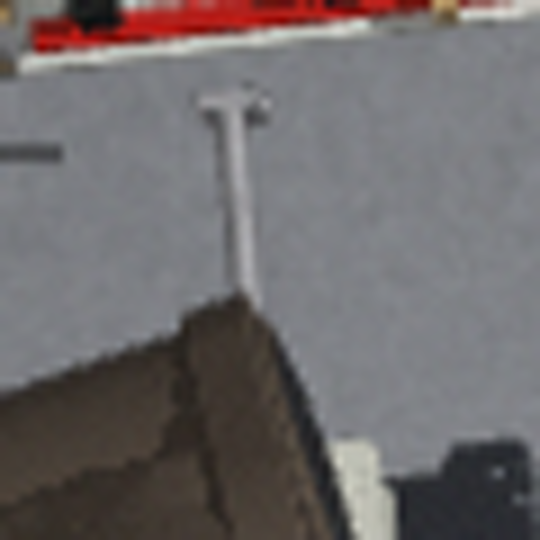

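>>> play_rows --rows '[[[0.003, 0.03, 0], [0, 0, -0.01], -1], [[0.006, 0.08, 0], [0, 0, -0.02], -1], [[0.006, 0.14, 0], [0, 0, -0.02], -1], [[0.006, 0.2, 0], [0, 0, -0.02], -1], [[0.006, 0.25, 0], [0, 0, -0.02], -1], [[0.006, 0.285, 0], [0, 0, -0.02], -1], [[0.006, 0.302, 0], [0, 0, -0.02], -1], [[0.006, 0.302, 0], [0, 0, -0.02], -1]]'

```text
clock: 7.45
position: [0.5371, 0.1528, 0.1325]
ee_rot: [2.072, 2.36, 0.001]
force: [-0.7, -1.3, -1.4]
width: 0.26
```

Run:
```python
from m import *
import cv2
from h import *
st();print(S(arm.observe()["position"]))
pic("scene","s4");pic("top","t4")
st()
b=cv2.imread("pics/s4.png");cv2.imwrite("pics/s4c.png",cv2.resize(b[110:260,270:440],None,fx=4.5,fy=4,interpolation=cv2.INTER_CUBIC))
b=cv2.imread("pics/t4.png");cv2.imwrite("pics/t4c.png",cv2.resize(b[120:240,170:310],None,fx=5,fy=5,interpolation=cv2.INTER_CUBIC))
rows([(W(-192,78,104),down(97.3))])
```

```text
t 7.45 p [0.5371 0.1528 0.1325] xang 97.43 z [ 1.1e-03  3.0e-04 -1.0e+00] F [-0.74 -1.35 -1.43] T [ 0.019  0.072 -0.006] w 0.26 j [-0.61  0.44  0.32  1.88 -0.18  0.85  1.51]
[-191.6   77.7  132.5]
t 7.55 p [0.5353 0.1527 0.1321] xang 97.46 z [-7.e-04  1.e-04 -1.e+00] F [-0.42 -0.23 -2.53] T [0.015 0.065 0.003] w 0.26 j [-0.61  0.44  0.32  1.88 -0.18  0.85  1.51]
[0.0002, 0.0026, 0.0563] [-0.0007, -0.0002, 0.0027]
```

View pics/s4c.png

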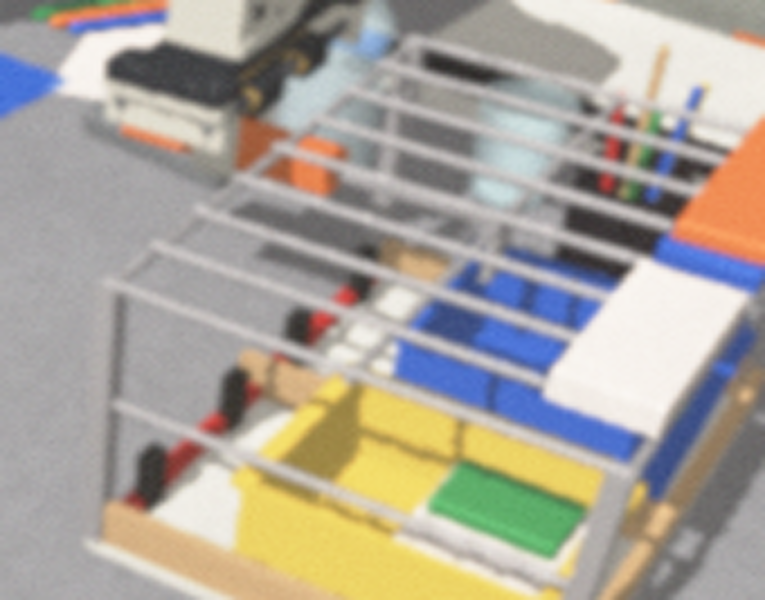

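View pics/t4c.png

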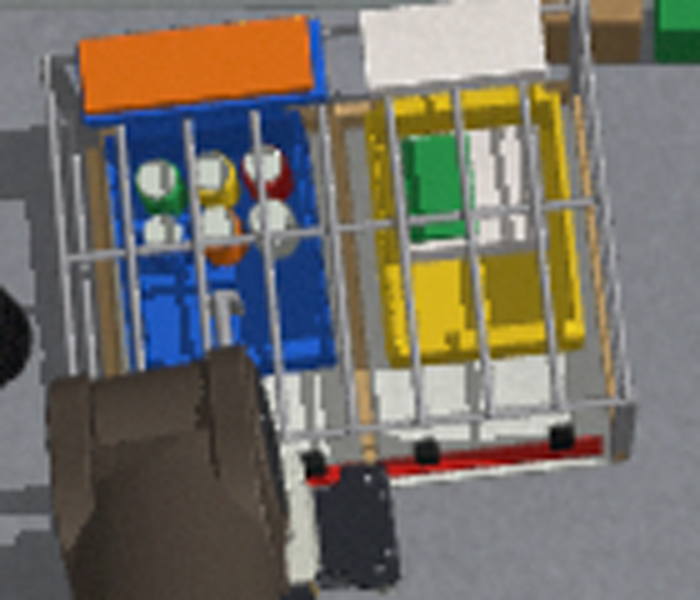

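>>> play_rows --rows '[[[0, 0.002, 0.02], [0, 0, 0], -1], [[0, 0.002, 0.045], [0, 0, 0], -1], [[0, 0.002, 0.07], [0, 0, 0], -1], [[0, 0.002, 0.09], [0, 0, 0], -1], [[0, 0.002, 0.104], [0, 0, 0], -1], [[0, 0.002, 0.104], [0, 0, 0], -1]]'

```text
clock: 8.15
position: [0.5364, 0.1526, 0.0787]
ee_rot: [-2.072, -2.36, 0.003]
force: [-0.1, -0.4, -1.5]
width: 0.258
```

Run:
```python
from m import *
import cv2
from h import *
st();print(S(arm.observe()["position"]))
pic("scene","s5");pic("top","t5")
st()
b=cv2.imread("pics/s5.png");cv2.imwrite("pics/s5c.png",cv2.resize(b[110:260,270:440],None,fx=4.5,fy=4,interpolation=cv2.INTER_CUBIC))
b=cv2.imread("pics/t5.png");cv2.imwrite("pics/t5c.png",cv2.resize(b[150:220,185:255],None,fx=8,fy=8,interpolation=cv2.INTER_CUBIC))
```

```text
t 8.15 p [0.5364 0.1526 0.0787] xang 97.45 z [-2.e-03 -9.e-04 -1.e+00] F [-0.09 -0.42 -1.54] T [ 0.094  0.056 -0.029] w 0.258 j [-0.58  0.52  0.29  1.92 -0.22  0.73  1.53]
[-192.2   77.6   78.7]
t 8.25 p [0.5373 0.1528 0.08  ] xang 97.45 z [-1.e-04 -1.e-04 -1.e+00] F [-0.26  0.32 -1.09] T [-0.016  0.07   0.035] w 0.257 j [-0.58  0.52  0.29  1.92 -0.21  0.74  1.53]
```

View pics/s5c.png

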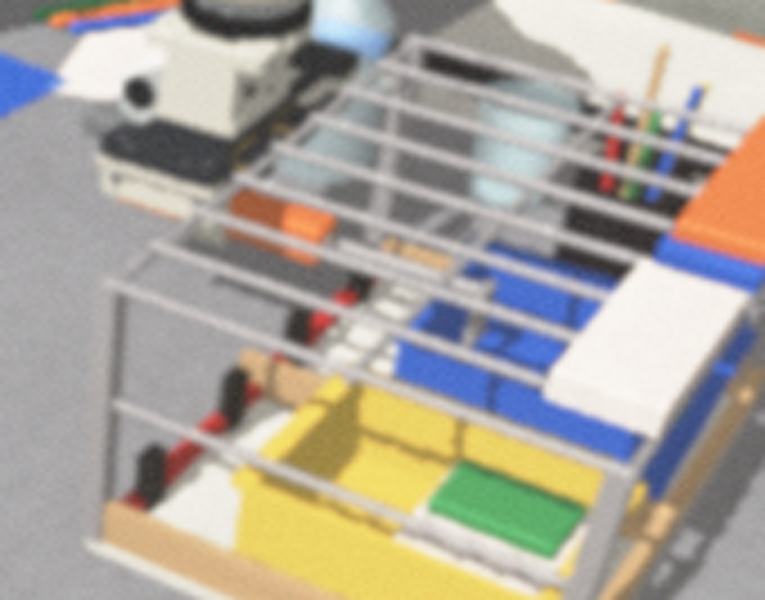

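View pics/t5c.png

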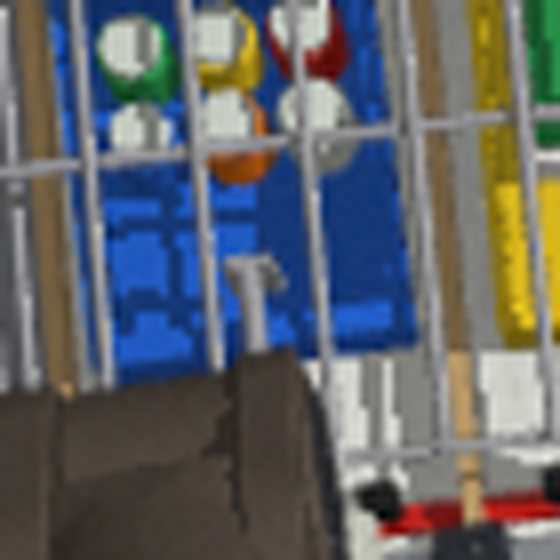

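>>> play_rows --rows '[[[0, -0.008, 0], [0, 0, 0], -1], [[0, -0.016, 0], [0, 0, 0], -1], [[0, -0.022, 0], [0, 0, 0], -1], [[0, -0.028, 0], [0, 0, 0], -1], [[0.001, -0.034, 0], [0, 0, 0], -1], [[0.001, -0.04, 0], [0, 0, 0], -1], [[0.001, -0.046, 0], [0, 0, 0], -1], [[0.001, -0.052, 0], [0, 0, 0], -1], [[0.001, -0.058, 0], [0, 0, 0], -1]]'

```text
clock: 9.15
position: [0.5087, 0.1497, 0.0802]
ee_rot: [2.072, 2.361, 0.001]
force: [3.1, 0.2, -2.4]
width: 0.261
```

Run:
```python
from m import *
st();s=arm.observe();print(S(s["position"]),s["force"][:2]@ex)
```

```text
t 9.15 p [0.5087 0.1497 0.0802] xang 97.46 z [ 9.e-04  2.e-04 -1.e+00] F [ 3.06  0.16 -2.4 ] T [ 0.13  -0.692  0.017] w 0.261 j [-0.61  0.48  0.3   1.99 -0.21  0.7   1.52]
[-220.1   77.8   80.2] 3.059595005251678
```

>>> play_rows --rows '[[[0, -0.008, 0], [0, 0, 0], -1], [[0, -0.016, 0], [0, 0, 0], -1], [[0, -0.024, 0], [0, 0, 0], -1], [[0.001, -0.032, 0], [0, 0, 0], -1], [[0.001, -0.04, 0], [0, 0, 0], -1], [[0.001, -0.048, 0], [0, 0, 0], -1], [[0.001, -0.056, 0], [0, 0, 0], -1], [[0.001, -0.062, 0], [0, 0, 0], -1], [[0.001, -0.066, 0], [0, 0, 0], -1]]'

```text
clock: 10.05
position: [0.4754, 0.1458, 0.0801]
ee_rot: [2.072, 2.361, 0.0]
force: [3.7, -0.0, -1.8]
width: 0.257
```

Run:
```python
from m import *
st();s=arm.observe();print(S(s["position"]),s["force"][:2]@ex)
pic("top","t6");import cv2
b=cv2.imread("pics/t6.png");cv2.imwrite("pics/t6c.png",cv2.resize(b[120:240,170:310],None,fx=5,fy=5,interpolation=cv2.INTER_CUBIC))
```

```text
t 10.05 p [0.4754 0.1458 0.0801] xang 97.46 z [ 2.e-04  1.e-04 -1.e+00] F [ 3.7  -0.02 -1.83] T [ 0.147 -0.817 -0.007] w 0.257 j [-0.63  0.44  0.3   2.07 -0.2   0.66  1.5 ]
[-253.6   77.6   80.1] 3.6770911409091918
```

View pics/t6c.png

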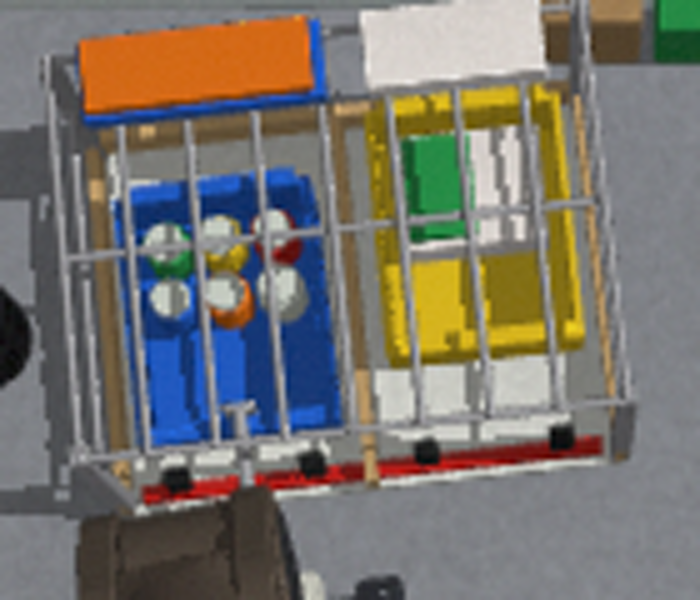

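>>> play_rows --rows '[[[0, -0.004, 0], [0, 0, 0], -1], [[0, -0.008, 0], [0, 0, 0], -1], [[0, -0.012, 0], [0, 0, 0], -1], [[0, -0.016, 0], [0, 0, 0], -1], [[0, -0.018, 0], [0, 0, 0], -1], [[0, -0.02, 0], [0, 0, 0], -1]]'

```text
clock: 10.7
position: [0.4657, 0.1446, 0.0801]
ee_rot: [2.072, 2.361, 0.0]
force: [5.2, 0.2, -1.1]
width: 0.256
```

```bash
cat > f.py <<'E'
from m import *
s=arm.observe();print(round(s["clock"],2),S(s["position"]),"F",(s["force"][:2]@ex).round(2),(s["force"][:2]@ey).round(2),s["force"][2].round(2),"T",s["ft_torque"].round(3))
E
python3 f.py
```

```text
10.7 [-263.4   77.4   80.1] F 5.15 -0.35 -1.06 T [ 0.192 -0.833 -0.003]
```

>>> play_rows --rows '[[[0, -0.002, 0], [0, 0, 0], -1], [[0, -0.004, 0], [0, 0, 0], -1], [[0, -0.006, 0], [0, 0, 0], -1]]'

```text
clock: 11.0
position: [0.4627, 0.1441, 0.0801]
ee_rot: [2.072, 2.361, 0.0]
force: [4.5, -0.3, -1.5]
width: 0.259
```

>>> play_rows --rows '[[[0, -0.002, 0], [0, 0, 0], -1], [[0, -0.004, 0], [0, 0, 0], -1]]'

```text
clock: 11.2
position: [0.4607, 0.1439, 0.08]
ee_rot: [2.072, 2.361, 0.0]
force: [4.4, 1.0, -1.8]
width: 0.258
```

>>> play_rows --rows '[[[0, -0.002, 0], [0, 0, 0], -1]]'

```text
clock: 11.3
position: [0.4597, 0.1437, 0.0801]
ee_rot: [2.072, 2.361, 0.0]
force: [4.4, 1.1, -1.2]
width: 0.257
```

>>> play_rows --rows '[[[0, -0.002, 0], [0, 0, 0], -1], [[0, -0.003, 0], [0, 0, 0], -1]]'

```text
clock: 11.5
position: [0.4583, 0.1436, 0.0801]
ee_rot: [2.072, 2.361, 0.0]
force: [4.7, 1.0, -2.1]
width: 0.261
```

>>> play_rows --rows '[[[0, -0.001, 0], [0, 0, 0], -1], [[0, -0.002, 0], [0, 0, 0], -1]]'

```text
clock: 11.7
position: [0.458, 0.1436, 0.0802]
ee_rot: [2.072, 2.36, 0.002]
force: [8.0, 2.0, -3.5]
width: 0.254
```

```bash
python3 f.py
python3 - <<'E'
from m import *
pic("top","t7");pic("scene","s7");import cv2
b=cv2.imread("pics/t7.png");cv2.imwrite("pics/t7c.png",cv2.resize(b[170:240,180:260],None,fx=9,fy=8,interpolation=cv2.INTER_CUBIC))
E
python3 f.py
```

```text
11.7 [-271.1   77.3   80.2] F 8.19 1.14 -3.46 T [ 0.215 -1.303 -0.048]
11.8 [-271.2   77.3   80.2] F 6.38 0.97 -3.29 T [ 0.224 -1.197 -0.082]
```

View pics/t7c.png

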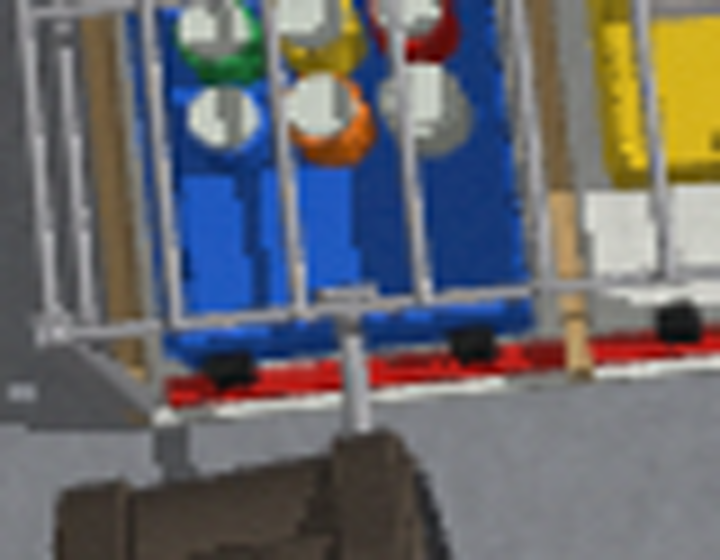

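>>> play_rows --rows '[[[0, -0.001, 0], [0, 0, 0], -1], [[0, -0.001, 0], [0, 0, 0], -1]]'

```text
clock: 12.0
position: [0.4575, 0.1435, 0.0802]
ee_rot: [2.072, 2.36, 0.002]
force: [6.8, 0.8, -3.2]
width: 0.259
```

>>> play_rows --rows '[[[0, -0.001, 0], [0, 0, 0], -1], [[0, -0.001, 0], [0, 0, 0], -1]]'

```text
clock: 12.2
position: [0.4575, 0.1435, 0.0803]
ee_rot: [2.072, 2.36, 0.003]
force: [9.8, 1.2, -5.0]
width: 0.253
```

```bash
python3 f.py
```

```text
12.2 [-271.7   77.3   80.3] F 9.83 0.13 -4.99 T [ 0.26  -1.471 -0.112]
```

>>> play_rows --rows '[[[0, -0.001, 0], [0, 0, 0], -1], [[0, -0.001, 0], [0, 0, 0], -1]]'

```text
clock: 12.4
position: [0.4575, 0.1436, 0.0804]
ee_rot: [2.071, 2.359, 0.004]
force: [10.3, 1.6, -5.6]
width: 0.257
```

```bash
python3 f.py
```

```text
12.4 [-271.7   77.3   80.4] F 10.42 0.49 -5.64 T [ 0.219 -1.646 -0.099]
```

>>> play_rows --rows '[[[0, -0.001, 0], [0, 0, 0], -1], [[0, -0.001, 0], [0, 0, 0], -1]]'

```text
clock: 12.6
position: [0.4574, 0.1436, 0.0805]
ee_rot: [2.071, 2.359, 0.005]
force: [12.1, 2.2, -6.2]
width: 0.255
```

```bash
python3 f.py
python3 - <<'E'
from m import *
pic("top","t8");pic("scene","s8");import cv2
b=cv2.imread("pics/t8.png");cv2.imwrite("pics/t8c.png",cv2.resize(b[140:220,180:260],None,fx=8,fy=7.5,interpolation=cv2.INTER_CUBIC))
b=cv2.imread("pics/s8.png");cv2.imwrite("pics/s8c.png",cv2.resize(b[110:260,270:440],None,fx=4.5,fy=4,interpolation=cv2.INTER_CUBIC))
E
python3 f.py
```

```text
12.6 [-271.7   77.4   80.5] F 12.28 0.86 -6.22 T [ 0.203 -1.866 -0.105]
12.7 [-271.7   77.4   80.5] F 11.53 0.56 -6.43 T [ 0.259 -1.907 -0.027]
```

View pics/t8c.png

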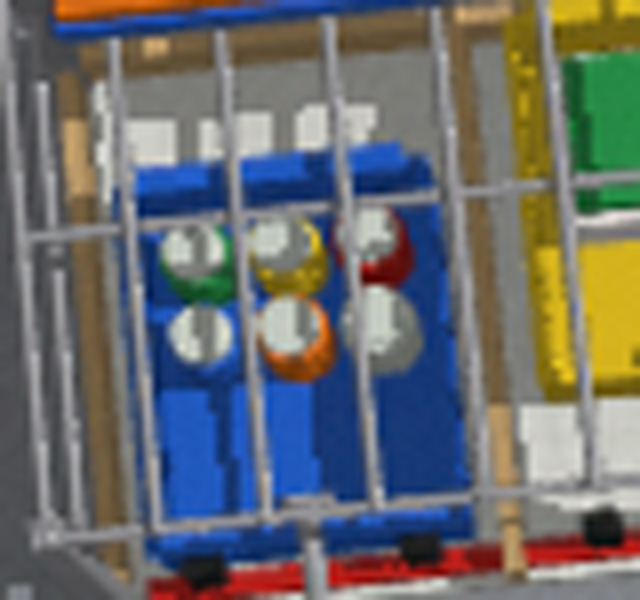

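View pics/s8c.png

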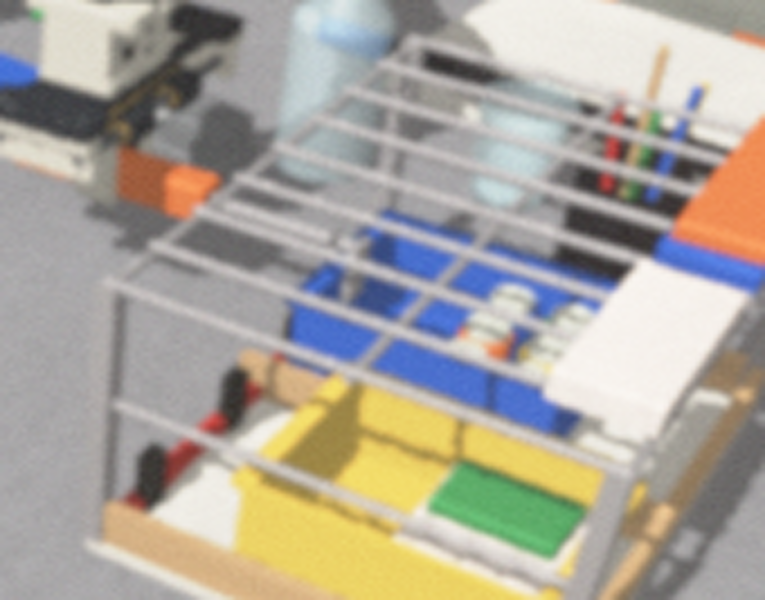

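```bash
cat > sq.py <<'E'
import sys
from h import *
from m import ex,ey,c0
for n in sys.argv[1:]:
    cal=load(n);a=cv2.imread(f"pics/{n}.png");hsv=cv2.cvtColor(a,cv2.COLOR_BGR2HSV);H,S_,V=[hsv[...,i].astype(int) for i in range(3)]
    v,u=np.mgrid[:420,:560];P=plane(cal,np.c_[u.ravel(),v.ravel()],.082)[:,:2]-c0
    x=(P@ex).reshape(420,560)*1000;y=(P@ey).reshape(420,560)*1000
    b=(H>105)&(H<128)&(S_>140)&(V>50)&(x>-130)&(x<105)&(y>-5)&(y<165)
    # back edge: per column, topmost blue pixel; right edge: per row, rightmost
    def fit(pts,axis):
        pts=np.array(pts)
        for _ in range(6):
            k=np.polyfit(pts[:,axis],pts[:,1-axis],1);r=pts[:,1-axis]-np.polyval(k,pts[:,axis]);keep=abs(r)<max(2.,1.5*np.median(abs(r)));pts=pts[keep]
        return np.rad2deg(np.arctan(k[0])).round(2),len(pts),np.polyval(k,np.mean(pts[:,axis])).round(1)
    back=[(x[c.min(),j],y[c.min(),j]) for j in range(560) for c in [np.where(b[:,j])[0]] if len(c)>15]
    right=[(x[i,c.max()],y[i,c.max()]) for i in range(420) for c in [np.where(b[i])[0]] if len(c)>8]
    left=[(x[i,c.min()],y[i,c.min()]) for i in range(420) for c in [np.where(b[i])[0]] if len(c)>8]
    front=[(x[c.max(),j],y[c.max(),j]) for j in range(560) for c in [np.where(b[:,j])[0]] if len(c)>15]
    print(n,"back yaw",fit(back,1),"front",fit(front,1),"right yaw",fit(right,0),"left",fit(left,0))
E
python3 sq.py t6 t7 t8
```

```text
t6 back yaw (np.float64(1.14), 16, np.float64(73.2)) front (np.float64(0.7), 22, np.float64(-97.5)) right yaw (np.float64(0.64), 26, np.float64(18.0)) left (np.float64(-3.69), 18, np.float64(144.8))
t7 back yaw (np.float64(4.23), 17, np.float64(54.3)) front (np.float64(0.25), 17, np.float64(-117.9)) right yaw (np.float64(1.59), 25, np.float64(17.2)) left (np.float64(0.02), 24, np.float64(146.2))
t8 back yaw (np.float64(4.09), 21, np.float64(54.3)) front (np.float64(0.39), 16, np.float64(-118.8)) right yaw (np.float64(0.0), 27, np.float64(16.4)) left (np.float64(0.29), 39, np.float64(140.7))
```

>>> play_rows --rows '[[[0, -0.001, 0], [0, 0, 0], -1], [[0, -0.002, 0], [0, 0, 0], -1]]'

```text
clock: 12.9
position: [0.4575, 0.1437, 0.0807]
ee_rot: [2.071, 2.358, 0.007]
force: [16.5, 1.7, -8.9]
width: 0.259
```

>>> play_rows --rows '[[[0, 0, 0], [0, 0, 0], -1], [[0, 0, 0], [0, 0, 0], -1]]'

```text
clock: 13.1
position: [0.4575, 0.1437, 0.0806]
ee_rot: [2.07, 2.358, 0.007]
force: [14.7, 1.7, -8.7]
width: 0.255
```

```bash
python3 f.py
```

```text
13.1 [-271.7   77.4   80.6] F 14.84 0.08 -8.68 T [ 0.329 -2.349 -0.097]
```

>>> play_rows --rows '[[[0, 0, 0], [0, 0, 0], -1], [[0, 0, 0], [0, 0, 0], -1], [[0, 0, 0], [0, 0, 0], -1], [[0, 0, 0], [0, 0, 0], -1], [[0, 0, 0], [0, 0, 0], -1]]'

```text
clock: 13.6
position: [0.4575, 0.1437, 0.0806]
ee_rot: [2.071, 2.358, 0.007]
force: [15.3, 2.3, -7.8]
width: 0.257
```

>>> play_rows --rows '[[[0, 0, 0], [0, 0, 0], -1], [[0, 0, 0], [0, 0, 0], -1], [[0, 0, 0], [0, 0, 0], -1], [[0, 0, 0], [0, 0, 0], -1], [[0, 0, 0], [0, 0, 0], -1], [[0, 0, 0], [0, 0, 0], -1], [[0, 0, 0], [0, 0, 0], -1], [[0, 0, 0], [0, 0, 0], -1], [[0, 0, 0], [0, 0, 0], -1]]'

```text
clock: 14.5
position: [0.4574, 0.1436, 0.0806]
ee_rot: [2.071, 2.358, 0.007]
force: [14.6, 1.8, -8.2]
width: 0.259
```

```bash
python3 f.py
python3 - <<'E'
from m import *
st();pic("wrist","w9")
E
```

```text
14.5 [-271.7   77.4   80.6] F 14.68 0.23 -8.17 T [ 0.309 -2.332 -0.14 ]
t 14.5 p [0.4574 0.1436 0.0806] xang 97.43 z [ 0.0056  0.0012 -1.    ] F [14.57  1.84 -8.17] T [ 0.309 -2.332 -0.14 ] w 0.259 j [-0.65  0.41  0.3   2.12 -0.2   0.64  1.49]
```

View pics/w9.png

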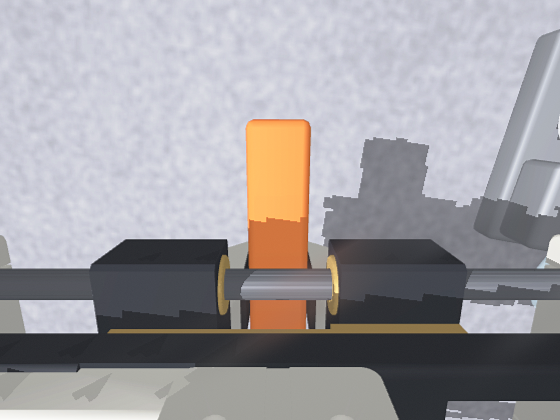

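>>> play_rows --rows '[[[0, 0.002, 0], [0, 0, 0], -1], [[0, 0.004, 0], [0, 0, 0], -1], [[0, 0.007, 0], [0, 0, 0], -1], [[0, 0.01, 0], [0, 0, 0], -1], [[0, 0.014, 0], [0, 0, 0], -1], [[0, 0.018, 0], [0, 0, 0], -1], [[0, 0.022, 0], [0, 0, 0], -1], [[0, 0.024, 0], [0, 0, 0], -1]]'

```text
clock: 15.35
position: [0.4662, 0.1446, 0.08]
ee_rot: [-2.072, -2.361, 0.0]
force: [0.7, -0.3, -2.0]
width: 0.257
```

```bash
python3 f.py
python3 - <<'E'
from m import *
pic("top","t10");pic("scene","s10");import cv2
b=cv2.imread("pics/t10.png");cv2.imwrite("pics/t10c.png",cv2.resize(b[140:220,180:260],None,fx=8,fy=7.5,interpolation=cv2.INTER_CUBIC))
b=cv2.imread("pics/s10.png");cv2.imwrite("pics/s10c.png",cv2.resize(b[110:260,270:440],None,fx=4.5,fy=4,interpolation=cv2.INTER_CUBIC))
E
python3 f.py
```

```text
15.35 [-262.9   77.4   80. ] F 0.69 -0.35 -1.98 T [ 0.075  0.055 -0.042]
15.45 [-262.8   77.4   80. ] F 0.15 -0.14 -1.24 T [ 0.012  0.073 -0.022]
```

View pics/t10c.png

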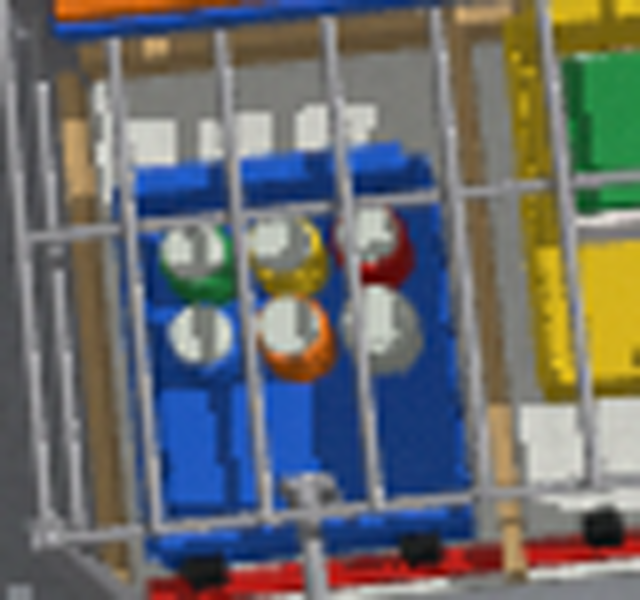

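View pics/s10c.png

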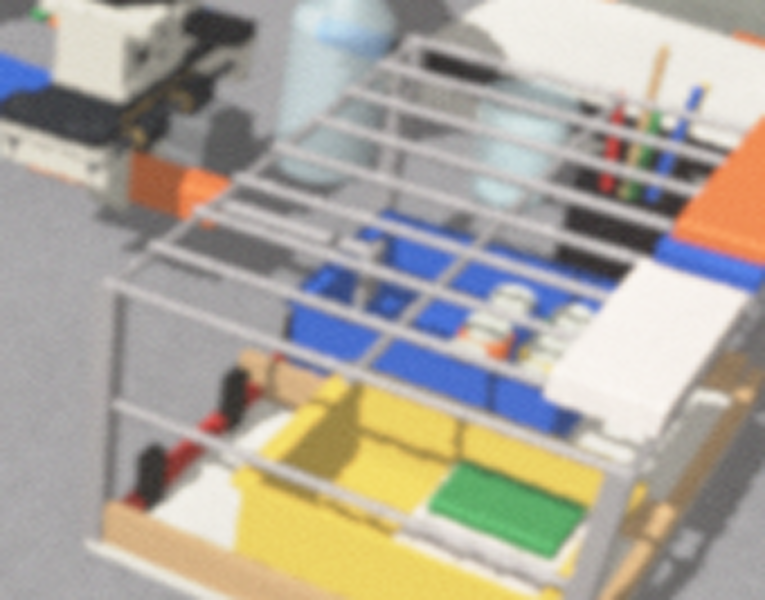

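>>> play_rows --rows '[[[0, 0.001, -0.03], [0, 0, 0], -1], [[0, 0.001, -0.06], [0, 0, 0], -1], [[0, 0.001, -0.09], [0, 0, 0], -1], [[0, 0.001, -0.104], [0, 0, 0], -1], [[0, 0.001, -0.104], [0, 0, 0], -1], [[0, -0.03, -0.104], [0, 0, 0], -1], [[0, -0.08, -0.104], [0, 0, 0], -1], [[0, -0.13, -0.104], [0, 0, 0], -1], [[0, -0.16, -0.104], [0, 0, 0], -1], [[0, -0.17, -0.104], [0, 0, 0], -1]]'

```text
clock: 16.45
position: [0.3798, 0.1331, 0.1313]
ee_rot: [-2.071, -2.361, 0.003]
force: [0.2, 0.8, -0.7]
width: 0.261
```

```bash
python3 f.py
python3 - <<'E'
from m import *
st();pic("scene","s11");pic("top","t11")
R=down(74.66)
rows([([.4303,-.3065,.2],R)])
E
python3 sq.py t11
```

```text
16.45 [-350.    75.5  131.3] F 0.33 0.77 -0.69 T [-0.004 -0.023 -0.013]
t 16.45 p [0.3798 0.1331 0.1313] xang 97.5 z [-2.1e-03 -6.0e-04 -1.0e+00] F [ 0.24  0.8  -0.69] T [-0.004 -0.023 -0.013] w 0.261 j [-0.75  0.21  0.33  2.23 -0.11  0.71  1.36]
[-0.8854, -0.0181, -0.1364] [-0.0004, 0.0, 0.3805]
t11 back yaw (np.float64(4.09), 21, np.float64(54.3)) front (np.float64(0.97), 21, np.float64(-119.1)) right yaw (np.float64(0.0), 27, np.float64(16.4)) left (np.float64(-0.13), 22, np.float64(136.1))
```

View pics/t11.png

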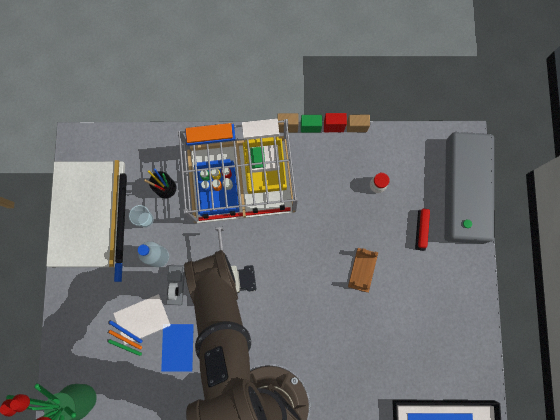

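>>> play_rows --rows '[[[-0.05, -0.001, -0.05], [0, 0, 0.02], -1], [[-0.13, -0.002, -0.1], [0, 0, 0.05], -1], [[-0.22, -0.004, -0.136], [0, 0, 0.09], -1], [[-0.31, -0.006, -0.136], [0, 0, 0.13], -1], [[-0.4, -0.008, -0.136], [0, 0, 0.17], -1], [[-0.49, -0.01, -0.136], [0, 0, 0.21], -1], [[-0.58, -0.012, -0.136], [0, 0, 0.25], -1], [[-0.67, -0.014, -0.136], [0, 0, 0.29], -1], [[-0.76, -0.016, -0.136], [0, 0, 0.33], -1], [[-0.83, -0.017, -0.136], [0, 0, 0.36], -1]]'

```text
clock: 17.55
position: [0.428, -0.2828, 0.2001]
ee_rot: [2.479, 1.926, -0.001]
force: [-0.3, -0.1, -1.4]
width: 0.252
```

Run:
```python
from m import *
st()
R=down(74.66)
rows([([.4303,-.3065,.13],R)])
```

```text
t 17.55 p [ 0.428  -0.2828  0.2001] xang 75.7 z [ 6.0e-04 -2.2e-03 -1.0e+00] F [-0.29 -0.11 -1.38] T [ 0.062 -0.025 -0.005] w 0.252 j [-0.06  0.33  0.69  1.93 -0.25  0.97  2.08]
[-0.0445, 0.016, 0.1403] [0.0011, 0.0019, 0.0173]
```

>>> play_rows --rows '[[[-0.02, 0.008, 0.04], [0, 0, 0.01], -1], [[-0.044, 0.016, 0.1], [0, 0, 0.017], -1], [[-0.044, 0.016, 0.14], [0, 0, 0.017], -1], [[-0.044, 0.016, 0.14], [0, 0, 0.017], -1], [[-0.044, 0.016, 0.14], [0, 0, 0.017], -1]]'

```text
clock: 18.05
position: [0.43, -0.3029, 0.1301]
ee_rot: [-2.495, -1.909, 0.001]
force: [-0.4, -0.3, -1.7]
width: 0.262
```

Run:
```python
from m import *
import cv2
st();pic("wrist","w12");pic("scene","s12");pic("top","t12");st()
rows([([.4303,-.3065,.13],down(74.66))])
b=cv2.imread("pics/s12.png");cv2.imwrite("pics/s12c.png",cv2.resize(b[130:310,60:280],None,fx=3.6,fy=3.3,interpolation=cv2.INTER_CUBIC))
```

```text
t 18.05 p [ 0.43   -0.3029  0.1301] xang 74.84 z [-7.e-04 -4.e-04 -1.e+00] F [-0.4  -0.3  -1.68] T [0.015 0.015 0.001] w 0.262 j [ 0.04  0.44  0.64  1.98 -0.35  0.83  2.18]
t 18.2 p [ 0.4307 -0.3027  0.1312] xang 74.87 z [ 1.9e-03 -9.0e-04 -1.0e+00] F [ 0.03  0.71 -1.59] T [0.036 0.049 0.013] w 0.259 j [ 0.04  0.44  0.64  1.98 -0.35  0.83  2.18]
[-0.0076, 0.0013, 0.0024] [0.002, 0.0004, 0.0036]
```

View pics/w12.png

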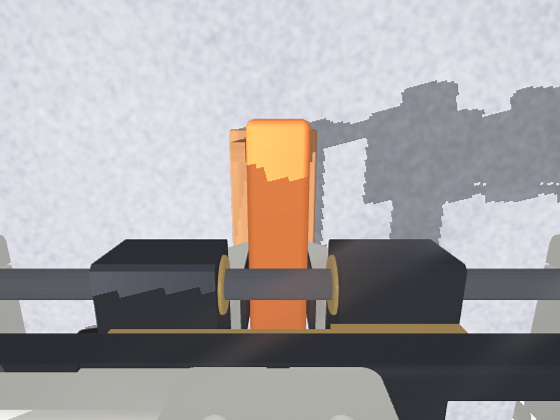

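View pics/s12c.png

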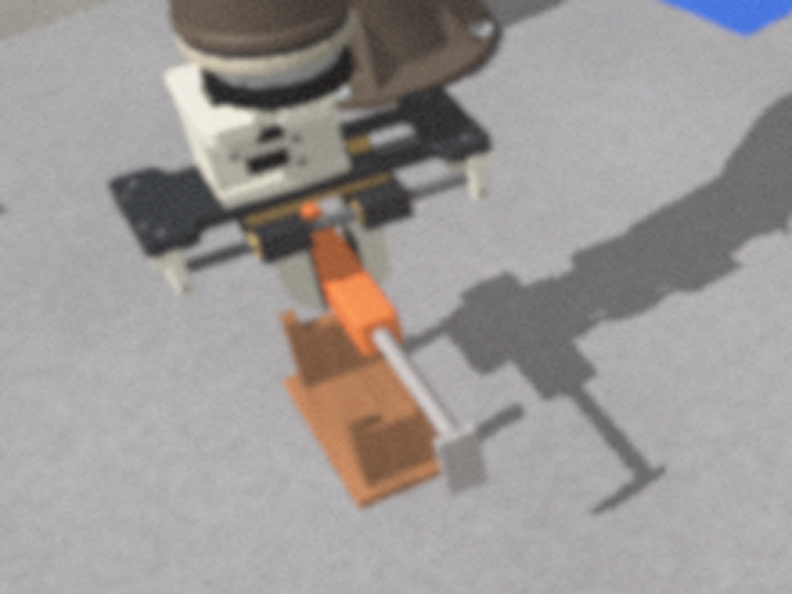

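View pics/t12.png

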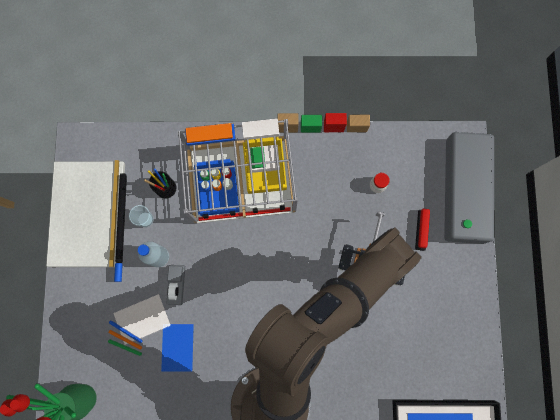

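>>> play_rows --rows '[[[-0.004, 0.001, 0.02], [0, 0, 0.003], -1], [[-0.008, 0.001, 0.05], [0, 0, 0.003], -1], [[-0.008, 0.001, 0.08], [0, 0, 0.003], -1], [[-0.008, 0.001, 0.09], [0, 0, 0.003], -1], [[-0.008, 0.001, 0.09], [0, 0, 0.003], -1], [[-0.008, 0.001, 0.09], [0, 0, 0.003], -1]]'

```text
clock: 18.8
position: [0.4295, -0.3066, 0.0855]
ee_rot: [2.498, 1.905, 0.0]
force: [-0.8, -0.3, -1.8]
width: 0.262
```

Run:
```python
from m import *
import cv2
st();pic("wrist","w13");st()
rows([([.4303,-.3065,.062],down(74.66))])
```

```text
t 18.8 p [ 0.4295 -0.3066  0.0855] xang 74.66 z [ 6.e-04 -3.e-04 -1.e+00] F [-0.83 -0.26 -1.77] T [ 0.017 -0.023 -0.03 ] w 0.262 j [ 0.09  0.51  0.59  2.01 -0.42  0.74  2.24]
t 18.85 p [ 0.4296 -0.3066  0.0856] xang 74.66 z [ 9.e-04 -4.e-04 -1.e+00] F [ 0.39 -0.04 -1.95] T [ 0.033  0.079 -0.002] w 0.257 j [ 0.09  0.51  0.59  2.01 -0.42  0.74  2.24]
[0.0006, 0.0013, 0.0473] [0.0009, 0.0002, 0.0001]
```

View pics/w13.png

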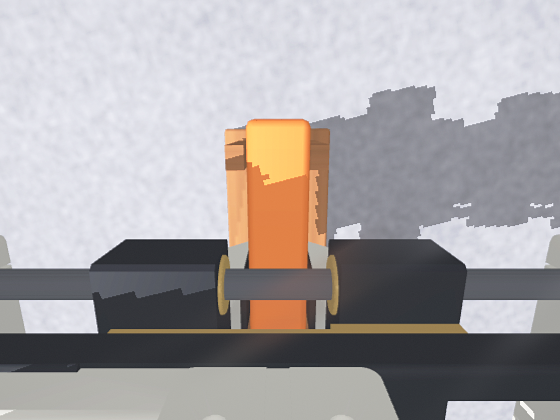

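Handle (cols 247–310) is centred over the fork (cols 226–330). Lower gently.

>>> play_rows --rows '[[[0, 0.001, 0.01], [0, 0, 0], -1], [[0, 0.001, 0.02], [0, 0, 0], -1], [[0, 0.001, 0.03], [0, 0, 0], -1], [[0, 0.001, 0.038], [0, 0, 0], -1], [[0, 0.001, 0.043], [0, 0, 0], -1], [[0, 0.001, 0.045], [0, 0, 0], -1]]'

```text
clock: 19.45
position: [0.4295, -0.3064, 0.0621]
ee_rot: [-2.498, -1.905, 0.0]
force: [-0.1, -0.4, -1.3]
width: 0.257
```

>>> play_rows --rows '[[[0, 0, 0.001], [0, 0, 0], -1], [[0, 0, 0.002], [0, 0, 0], -1], [[0, 0, 0.002], [0, 0, 0], -1]]'

```text
clock: 19.75
position: [0.4295, -0.3064, 0.062]
ee_rot: [-2.498, -1.905, -0.001]
force: [-2.3, 0.7, 6.4]
width: 0.258
```

Run:
```python
from m import *
st()
```

```text
t 19.75 p [ 0.4295 -0.3064  0.062 ] xang 74.65 z [ 2.e-04  4.e-04 -1.e+00] F [-2.35  0.7   6.36] T [0.314 0.457 0.039] w 0.258 j [ 0.11  0.54  0.56  2.03 -0.45  0.69  2.27]
```

>>> play_rows --rows '[[[0, 0, -0.001], [0, 0, 0], -1], [[0, 0, -0.001], [0, 0, 0], -1], [[0, 0, -0.001], [0, 0, 0], 1], [[0, 0, -0.001], [0, 0, 0], 1], [[0, 0, -0.001], [0, 0, 0], 1], [[0, 0, -0.001], [0, 0, 0], 1], [[0, 0, -0.001], [0, 0, 0], 1], [[0, 0, -0.001], [0, 0, 0], 1], [[0, 0, -0.001], [0, 0, 0], 1], [[0, 0, -0.001], [0, 0, 0], 1]]'

```text
clock: 20.75
position: [0.4297, -0.3064, 0.062]
ee_rot: [-2.498, -1.905, -0.0]
force: [-0.4, -0.1, 0.2]
width: 0.905
```

>>> play_rows --rows '[[[0, 0, 0], [0, 0, 0], 1], [[0, 0, 0], [0, 0, 0], 1], [[0, 0, 0], [0, 0, 0], 1], [[0, 0, 0], [0, 0, 0], 1], [[0, 0, -0.04], [0, 0, 0], 1], [[0, 0, -0.1], [0, 0, 0], 1], [[0, 0, -0.18], [0, 0, 0], 1], [[0, 0, -0.26], [0, 0, 0], 1], [[0, 0, -0.32], [0, 0, 0], 1], [[0, 0, -0.32], [0, 0, 0], 1]]'

```text
clock: 21.75
position: [0.4313, -0.308, 0.226]
ee_rot: [2.494, 1.901, 0.005]
force: [0.6, -0.0, 0.6]
width: 1.0
```

Run:
```python
from m import *
import cv2
st();pic("wrist","w14");pic("scene","s14");st()
b=cv2.imread("pics/s14.png");cv2.imwrite("pics/s14c.png",cv2.resize(b[130:310,60:280],None,fx=3.6,fy=3.3,interpolation=cv2.INTER_CUBIC))
```

```text
t 21.75 p [ 0.4313 -0.308   0.226 ] xang 74.65 z [ 0.0063 -0.0028 -1.    ] F [ 0.58 -0.03  0.6 ] T [-0.037 -0.023  0.014] w 1.0 j [-0.03  0.33  0.72  1.86 -0.25  1.04  2.1 ]
t 21.85 p [ 0.43   -0.3064  0.2224] xang 74.68 z [ 1.4e-03 -1.0e-04 -1.0e+00] F [-0.34 -0.13 -0.12] T [ 0.024 -0.021 -0.013] w 0.999 j [-0.03  0.33  0.72  1.87 -0.25  1.03  2.1 ]
```

View pics/w14.png

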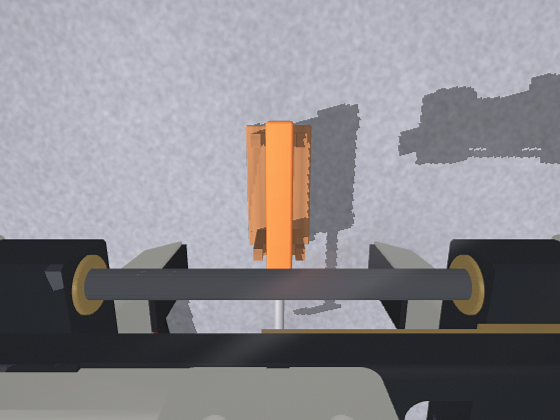

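View pics/s14c.png

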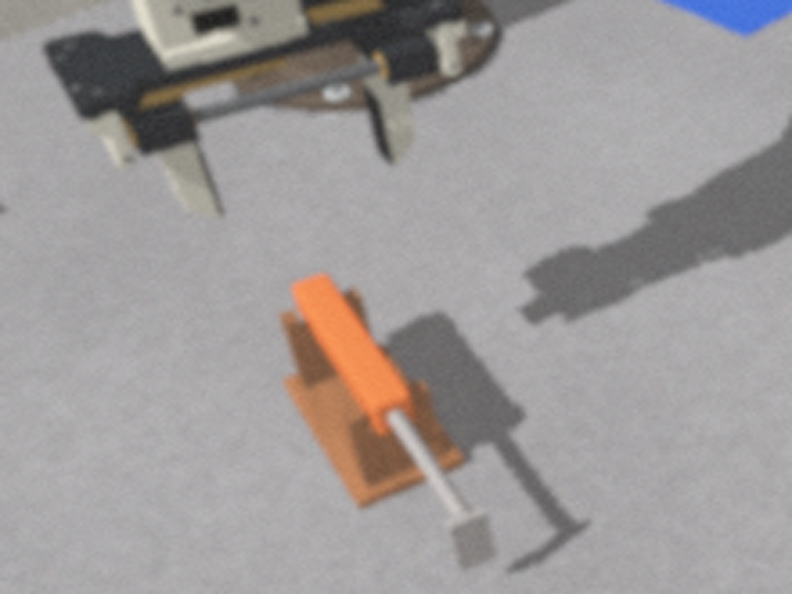

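Run:
```python
from h import *
M=[]
for n in ("s1","s14"):
    a=cv2.imread(f"pics/{n}.png")[200:320,120:220];h=cv2.cvtColor(a,cv2.COLOR_BGR2HSV);m=(h[...,0]>3)&(h[...,0]<18)&(h[...,1]>150)&(h[...,2]>190);M.append(m)
    print(n,m.sum(),np.argwhere(m).mean(0),cv2.minAreaRect(np.argwhere(m).astype(np.float32)))
a=cv2.imread("pics/s1.png").astype(int);b=cv2.imread("pics/s14.png").astype(int)
d=abs(a-b).sum(2)>90;print("diff rest area",d[200:310,130:215].sum());n,l,s,c=cv2.connectedComponentsWithStats(d.astype(np.uint8));print([x.tolist() for x in s[1:] if x[4]>25])
```

```text
s1 565 [35.88495575 37.31504425] ((36.27941131591797, 37.867645263671875), (49.0485954284668, 13.54838752746582), 30.963754653930664)
s14 568 [36.00352113 37.28873239] ((36.34269714355469, 37.65168762207031), (48.97190475463867, 13.885973930358887), 32.00538635253906)
diff rest area 12
[[156, 0, 6, 31, 76], [97, 102, 7, 14, 57], [328, 104, 7, 19, 28], [87, 106, 9, 23, 43], [141, 128, 5, 13, 29], [98, 138, 8, 13, 38], [177, 139, 7, 15, 43], [70, 142, 12, 24, 66], [161, 156, 8, 24, 94], [91, 163, 8, 14, 43], [355, 163, 13, 5, 30], [346, 167, 25, 14, 178], [337, 176, 27, 15, 196], [378, 180, 11, 9, 67], [392, 185, 10, 8, 56], [335, 186, 20, 15, 190], [365, 186, 32, 19, 272], [412, 191, 25, 44, 275], [352, 195, 7, 9, 41], [393, 213, 21, 13, 156]]
```

Run:
```python
import cv2,numpy as np
a=cv2.imread("pics/s1.png")[75:260,270:450];b=cv2.imread("pics/s14.png")[75:260,270:450]
cv2.imwrite("pics/cmp.png",cv2.resize(np.hstack([a,b]),None,fx=2.2,fy=2.2,interpolation=cv2.INTER_CUBIC))
```

```text
(no output)
```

View pics/cmp.png

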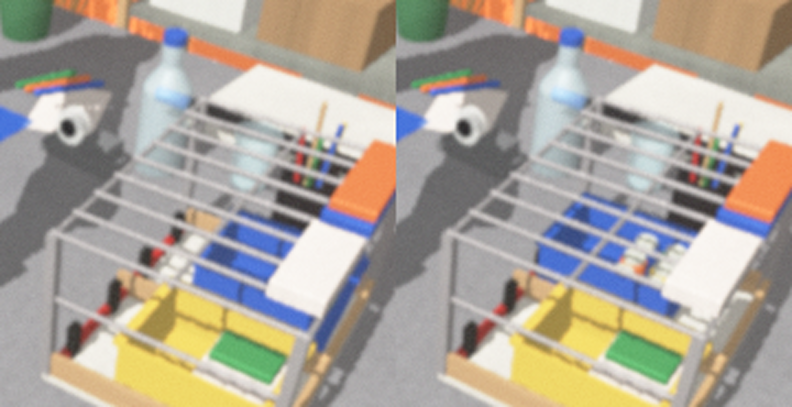

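Only the blue tote moved; everything else matches the earlier picture.

```bash
python3 -c "
from cell import arm
print(arm.sign_off())"
```

```text
the job is handed in; nothing more can be done
None
```

The blue tote is home against the bumpers, the hook is back on its rest, and the job was handed in at about 22 s of the 72 s allowed.

- **Pull:** I dragged the tote about 60 mm with 3–5 N, and the pull rose once it met the bumpers. I then held it for about 1.5 s. Four of the five readings from then on were 14.6–15.3 N; the first, while the pull was still rising, was 16.5 N, the highest horizontal reading of the job. During the hold there was also 8–9 N downward on the tool, about 1.6 N of it the hook's weight. The total was about 17 N, or nearly 19 N at that first reading. Force is only read at the end of each move, so peaks in between were not seen.
- **Square:** Three of the four edges I fitted in the top view put the tote within about 1° of the shelf. The fit of its back edge said 4°, but I put that down to the wires and pots hiding it, because that edge looked parallel to the bar by eye. The tool also stopped advancing as the pull rose from about 10 to 15 N, which fits contact with both bumpers.
- **Hook on its rest:** In the scene view before and after, the handle's outline matches to a fraction of a pixel, with about 1° difference in angle, which is at the noise level.
- **Everything else:** The scene view shows the yellow tote, the bottle and the other things around the shelf unmoved. The gripper was open and about 16 cm above the hook, touching nothing, when I handed in.

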